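# Make up two microscopy kits

### The job

Make up the two microscopy kits from the stock in the middle of the bench. Green carrier: stand the amber jar in its cell with the orange disc, and set the blue slide cassette on the yellow sprung pad between the steel latches, pressing it down and holding until both latches catch over its base and keep it down. Grey carrier: stand the white jar with the red lid in the cell with the red disc and the black eyepiece in the cell with the black disc; leave the jar with the yellow lid where it stands.

Things in the scene. Friction and masses are not known exactly. Their poses are not given: they have to be found in the camera images.
- amber_jar: Specimen jar of amber glass with a black screw lid, 70 mm tall, 40 mm across (lid 39 mm, the top 18 mm); about 100 g; origin at the centre of its underside, z up. Stands on the bench at the start.
- red_jar: White specimen jar with a red screw lid, 70 mm tall, 40 mm across (lid 39 mm, the top 18 mm); about 100 g; origin at the centre of its underside, z up. Stands on the bench at the start.
- yellow_jar: White specimen jar with a yellow screw lid, not part of either kit; 70 mm tall, 40 mm across (lid 39 mm, the top 18 mm); about 100 g; origin at the centre of its underside, z up. Stands on the bench at the start.
- eyepiece: Black microscope eyepiece standing on its wide eyecup, 58 mm tall: eyecup 38 mm across up to z = 26 mm, then a barrel 30 mm across from z = 30 mm to the top, steel band at the foot of the barrel; about 110 g; origin at the centre of its underside, z up. Stands on the bench at the start.
- cassette: Blue plastic slide cassette, white slide edges on top, 45 mm tall: base flange 70 (x) x 40 (y) x 8 mm (the latches catch over its x ends); above it, centred, a block 44 (x) x 34 (y) mm up to z = 45 mm: grip it across y. About 90 g; origin at the centre of its underside, z up; alike either way round. Stands on the bench at the start.
- amber_cell: Open square cell of green plastic with an orange disc on its floor, on the flat green carrier (150 x 168 mm plate, 6 mm thick, standing on the bench), beside the dock. 72 x 72 mm outside, 64 x 64 mm inside, walls 4 mm thick; its inner floor lies 4 mm above its origin and its rim 18 mm above it. Origin: centre of its underside, 6 mm above the bench; z up, axes along its walls. Fixed.
- dock: Dock on the green carrier. Origin 6 mm above the bench under the pad's middle; z up; cassette x goes along dock x. Sprung steel latches at both x ends (noses at |x| = 26 mm, sloped tops z = 17 to 34 mm). Four flared corner guides (|x| over 25 mm, tops z = 41 mm, play 6 mm in x, 8 mm in y) leave room for fingers. Cassette underside: z = 33 mm on the raised pad, 9 mm latched. Fixed.
- dock_pad (a joint): Downward travel (m) of the dock's yellow sprung pad (52 x 36 mm): 0 raised, 0.027 at its hard stop. On the way down the cassette's flange pushes the latches aside; from 0.024 on they spring back over it within about 0.5 s and hold it at about 0.024. Spring 2 N raised, 6 N at the stop; with the latches a press takes about 7 to 12 N.
- red_cell: Open square cell of white plastic with a red disc on its floor, on the flat grey carrier (100 x 168 mm plate, 6 mm thick), beside the black-disc cell (82 mm between centres). 72 x 72 mm outside, 64 x 64 mm inside, walls 4 mm thick; its inner floor lies 4 mm above its origin and its rim 18 mm above it. Origin: centre of its underside, 6 mm above the bench; z up, axes along its walls. Fixed.
- black_cell: Open square cell of white plastic with a black disc on its floor, on the flat grey carrier. 72 x 72 mm outside, 64 x 64 mm inside, walls 4 mm thick; its inner floor lies 4 mm above its origin and its rim 18 mm above it. Origin: centre of its underside, 6 mm above the bench; z up, axes along its walls. Fixed.
Not all that is in view belongs to the job. There is more than one size of the cassette; the one meant has the size given above.

How it is judged:
By the outcome, as a careful person would: the job done as asked, in the order asked, and still so for the second after the job is handed in, with the robot touching nothing.
It also fails if it takes over 99 s, if anything falls off the work surface, if the arm or the gripper's body presses on something with over 40 N, if the wrist force passes 120 N, or if a joint passes its speed limit or range.

### The arm

A 6-joint arm with a two-finger parallel gripper is mounted at the origin on the work surface. World frame = base frame: x ahead of the robot, y to its left, z up, the work surface at z = 0. Lengths are in m, angles in degrees, forces in N, time in s.
With the tool pointing down it reaches from about 0.35 to 0.875 m from the base axis. Payload 4.2 kg.
Tool frame: the origin (TCP) lies midway between the tips of the shut fingers; the grasp point (between the pads) lies 19 mm behind it (r.pinch_z is the distance from the TCP to the grasp point, in m); z points along the fingers, y is the line along which they close (so a half turn about z gives the same grasp; the last joint's range is limited). The gripper opens to 87 mm and grips with 3 to 60 N. Pads are 19 mm wide; open, the fingers measure 117 mm over their backs; the gripper's body (75 mm by 190 mm) begins 51 mm behind the grasp point.
Start: joints at [78.873, 22.042, 0.453, 0, -68.411, -14.817], TCP at [0.273, 0.562, 0.183] pointing down, gripper open.
Joint ranges: [-179.83, 179.83], [-69.29, 118.12], [-61.27, 80.66], [-181.25, 117.63], [-171.15, -9.14], [-177.46, 177.46]. Speed limits (degrees/s): [159.86, 159.86, 180, 180, 180, 180].

### API

Orientations are given as a 3x3 rotation matrix whose columns are the frame's x, y, z axes.
In Python, from station import r, imaging, models gives the robot as it stands. The module is installed in compiled form; this text tells all that it offers.
- The arm moves only by the tool apply_moves, never from a script. Its argument "moves" is a list of rows, each a list of 2 entries, a list of its own where there are three numbers: the shift along the tool's x, y, z in m, then the turn about the tool's z in degrees. A call has 1 to 5 rows; each row shifts and turns the commanded pose from where the row before left it, along the tool's axes as they then stand; what a row does not reach is not made up. A row lasts 1/12 s, in which the tool goes at most 41.7 mm and 7.16 degrees, less where a joint would pass 70% of its speed; a pose out of reach is approached as far as the arm can. A call is refused whole if a number of a shift passes 0.0417 or a number of a turn 7.16, either way. A call with a gripper value outside its range is refused whole. "hand" is the finger opening in m, from 0 to 0.087, set as the call begins (left out, the last holds). The fingers move at their own pace and stop on an object; the grip force is fixed at half the most. Time passes only in rows, so rows that do not move let the fingers close. It gives the time, the measured TCP pose, the force, the opening and the grip force at its end, in the units of the state.
- r.sense(): the state, without advancing time (a new reading comes with each control period).
- imaging.capture(name): name is "scene" or "top"; returns a dict with "frame" (384x512x3 uint8, blue, green, red), "intrinsics" (3x3 intrinsics, pixels), "dist" ([k1, k2, p1, p2, k3] as OpenCV has them; the pictures are not rectified), "eye" and "orientation" of the camera in the world. Camera axes: x right, y down, z forward; pixel columns grow to the right and rows downward; lengths in m; the calibration is good to about 2 mm. A picture is of the moment at which its call begins. There is no depth.
- r.finish_job(): hands the job in; it is judged then, once.
Trained networks look in a picture, given as the dict that the camera call returned (one of the last four; its "shot" number tells which), for a name from the list of things; names that differ only in an ending like _2 or _b are one class to them, and where a whole thing is asked for, a point or a joint stands for the part that bears it (a point fixed in the world has none). Each returns a list of dicts, best first, with "confidence" (0 to 1); they miss things now and then, are a little off and sometimes report something else, mostly with a low value. They report only what shows in the picture. A call takes as long as a camera call. They do not tell look-alikes from the thing itself.
- models.cut_out(picture, target): "region" (384x512 bool, what is visible of it) and "extent" ([left, top, width, height] as shares, 0 to 1, of the picture: columns of its width, rows of its height, round what is visible of it).
- models.place_of(picture, target): "at" ([column, row] as shares, 0 to 1, of the picture: columns of its width, rows of its height: a listed point, or the origin of a listed thing).
The state is a dict: "time_s": time; "joints": joint angles; "joint_velocities": joint speeds; "effort": joint torques, N m; "tcp_pos": TCP position; "ee_rot": TCP orientation; "wrist_force": force on the tool from outside, world axes, zero at the start; "moment": the same for the moment, N m; "gripper_width": opening from 0.0 (shut) to 1.0 (fully open); "gripper_force": force on a finger pad.
Only numpy, scipy, OpenCV 4.12 (cv2) and the standard library are available. Lean on these libraries where they do the work, as an engineer would, in place of code of your own. Each camera call takes 0.05 s, during which the arm holds its last target. There are 200 camera calls.

## Working session

There is one attempt and no reset: what is moved stays moved. The work goes in short steps, Python scripts to look and compute and a tool call to move; the robot and the scene stay as the last step left them, time stands still between calls to the robot, and variables do not carry over. Pictures are saved under pics/ and viewed, at most 14 in all, crops included, and the job is handed in when it is done.

Besides the shell and the picture viewer there is one more tool, called by a JSON object that holds its "api" and its "payload", one argument or row to a line. apply_moves: Moves the arm, as the interface text tells. Its arguments: {"type":"object","properties":{"moves":{"type":"array"},"hand":{"type":"number"}},"required":["moves"]}

```bash
mkdir -p pics
cat > h.py <<'E'
import numpy as np, cv2
from station import r, imaging, models
def ray(p,uv):
    K=np.array(p["intrinsics"],float);d=np.array(p["dist"],float)
    n=cv2.undistortPoints(np.array([[uv]],float),K,d)[0,0]
    R=np.array(p["orientation"],float)
    return np.array(p["eye"],float),R@np.array([n[0],n[1],1])
def onz(p,uv,z):
    e,d=ray(p,uv);return e+d*(z-e[2])/d[2]
def proj(p,X):
    R=np.array(p["orientation"],float);t=-R.T@np.array(p["eye"],float)
    return cv2.projectPoints(np.array(X,float).reshape(-1,1,3),cv2.Rodrigues(R.T)[0],t,np.array(p["intrinsics"],float),np.array(p["dist"],float))[0][:,0]
E
python3 - <<'E'
from h import *
s=r.sense();print(s["time_s"],s["tcp_pos"],s["ee_rot"],r.pinch_z)
Z=dict(amber_jar=0,red_jar=0,yellow_jar=0,eyepiece=0,cassette=0,amber_cell=.006,dock=.006,red_cell=.006,black_cell=.006)
for c in ("scene","top"):
    p=imaging.capture(c);cv2.imwrite(f"pics/{c}0.png",cv2.resize(p["frame"],(800,600)))
    print(c,p["eye"],np.round(p["orientation"],3).tolist())
    for t,z in Z.items():
        for o in models.place_of(p,t)[:4]:
            uv=[o["at"][0]*512,o["at"][1]*384]
            print(t,round(o["confidence"],2),np.round(uv),np.round(onz(p,uv,z),4)[:2])
E
```

```text
0.0 [0.27311578 0.56139837 0.18154422] [[ 8.99152691e-01 -4.37634183e-01 -8.71610918e-04]
 [-4.37635038e-01 -8.99150412e-01 -2.02719633e-03]
 [ 1.03461093e-04  2.20420651e-03 -9.99997565e-01]] 0.0187
scene [ 1.14985595 -0.11237543  0.64123466] [[0.158, 0.662, -0.732], [0.987, -0.092, 0.13], [0.019, -0.743, -0.668]]
amber_jar 0.64 [212. 195.] [ 0.4358 -0.0919]
red_jar 0.83 [278. 197.] [0.4647 0.0718]
yellow_jar 0.61 [268. 274.] [0.6917 0.0028]
eyepiece 0.65 [213. 240.] [ 0.584 -0.1  ]
cassette 0.88 [301. 227.] [0.5734 0.1035]
cassette 0.69 [324. 165.] [0.3548 0.2257]
cassette 0.36 [278. 192.] [0.446  0.0757]
amber_cell 0.71 [140. 216.] [ 0.4933 -0.2634]
amber_cell 0.22 [353. 202.] [0.5161 0.2482]
dock 0.63 [104. 210.] [ 0.4606 -0.3506]
red_cell 0.78 [377. 189.] [0.4759 0.329 ]
black_cell 0.63 [349. 199.] [0.5026 0.2429]
top [ 0.42754282 -0.01231389  1.08161621] [[0.02, -0.997, 0.078], [-1.0, -0.02, -0.003], [0.005, -0.078, -0.997]]
amber_jar 0.78 [284. 224.] [ 0.4352 -0.0896]
red_jar 0.66 [208. 218.] [0.4441 0.086 ]
yellow_jar 0.61 [244. 113.] [0.6931 0.0078]
yellow_jar 0.25 [209. 218.] [0.4455 0.0833]
eyepiece 0.63 [288. 159.] [ 0.5854 -0.0979]
cassette 0.81 [145. 264.] [0.3341 0.2286]
cassette 0.58 [204. 161.] [0.578  0.0989]
amber_cell 0.68 [362. 204.] [ 0.4838 -0.2719]
amber_cell 0.47 [398. 212.] [ 0.4658 -0.3554]
dock 0.59 [396. 214.] [ 0.461 -0.352]
red_cell 0.74 [100. 198.] [0.4862 0.3382]
red_cell 0.25 [284. 220.] [ 0.443 -0.089]
black_cell 0.95 [137. 189.] [0.5092 0.2522]
```

View pics/scene0.png

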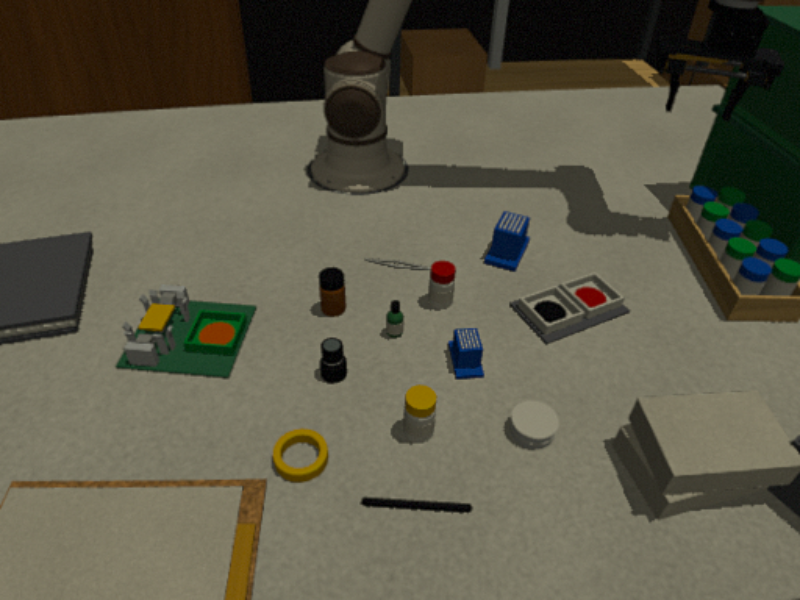

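View pics/top0.png

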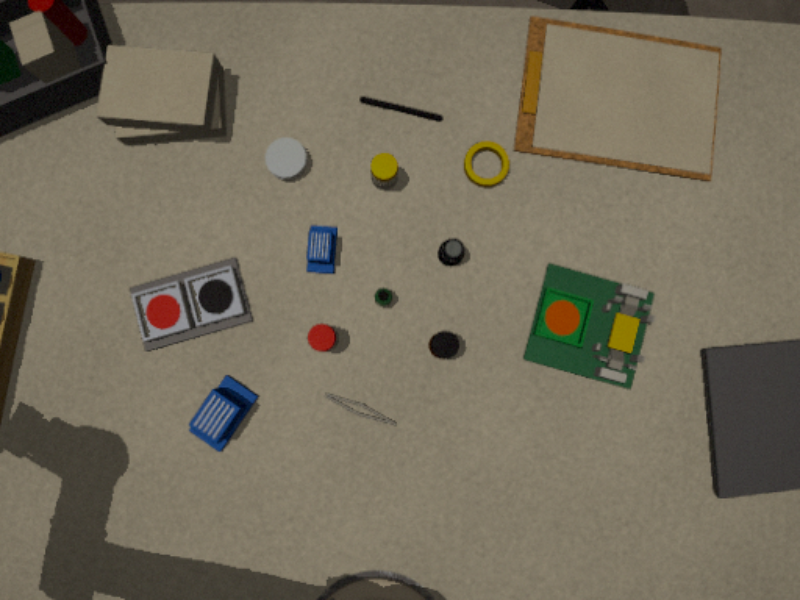

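The scene view shows the green carrier on the left, the dock at about (155,320) and the stock in the middle. Of the two blue cassettes, the smaller stands at (467,352) and the larger at (510,240). The top view shows the small one at (321,250), about 45x28 px, or roughly 70x40 mm. Next I'll fit poses from silhouettes in both views.

```bash
cat > fit.py <<'E'
from h import *
from scipy.optimize import minimize
def ring(d,z,n=32):
    a=np.linspace(0,2*np.pi,n,endpoint=False);return np.c_[d/2*np.cos(a),d/2*np.sin(a),np.full(n,z)]
def box(a,b,z0,z1): return np.array([[i*a/2,j*b/2,z] for i in(-1,1) for j in(-1,1) for z in(z0,z1)])
JAR=[np.r_[ring(.04,0),ring(.04,.051)],np.r_[ring(.039,.052),ring(.039,.07)]]
M=dict(amber_jar=JAR,red_jar=JAR,yellow_jar=JAR,eyepiece=[np.r_[ring(.038,0),ring(.038,.026)],np.r_[ring(.03,.026),ring(.03,.058)]],
 cassette=[box(.07,.04,0,.008),box(.044,.034,.008,.045)])
S=4
def sil(p,parts,q,z0=0,sc=1):
    c,s=np.cos(q[2]),np.sin(q[2]);im=np.zeros((384*S,512*S),np.uint8)
    for P in parts:
        P=P*sc;X=np.c_[c*P[:,0]-s*P[:,1]+q[0],s*P[:,0]+c*P[:,1]+q[1],P[:,2]+z0]
        h=cv2.convexHull((proj(p,X)*S+S/2).astype(np.float32)).astype(np.int32);cv2.fillConvexPoly(im,h,1)
    return cv2.resize(im.astype(np.float32),(512,384),interpolation=cv2.INTER_AREA)
def fit(obs,parts,q0,yaw=False,z0=0,sc=1):
    def f(v):
        q=[q0[0]+v[0]/100,q0[1]+v[1]/100,q0[2]+(v[2]/3 if yaw else 0)];t=0
        for p,m in obs:
            a=sil(p,parts,q,z0,sc);t+=1-np.minimum(a,m).sum()/np.maximum(a,m).sum()
        return t/len(obs)
    n=3 if yaw else 2
    o=minimize(f,np.zeros(n),method="Nelder-Mead",options=dict(initial_simplex=np.r_[np.zeros((1,n)),np.eye(n)],xatol=.01,fatol=1e-4))
    v=o.x;return np.round([q0[0]+v[0]/100,q0[1]+v[1]/100,np.degrees(q0[2]+(v[2]/3 if yaw else 0))],4),round(o.fun,3)
def mask(p,t,xy,z=0):
    u=proj(p,[[*xy,z]])[0]
    c=[o for o in models.cut_out(p,t)]
    c=[(np.hypot(*(np.argwhere(o["region"]).mean(0)[::-1]-u)),o) for o in c]
    c=[x for x in c if x[0]<25]
    return min(c,key=lambda x:x[0])[1]["region"].astype(np.float32) if c else None
E
cat > a.py <<'E'
from fit import *
import pickle
ps=[imaging.capture(c) for c in("scene","top")]
pickle.dump(ps,open("ps.pkl","wb"))
G=dict(amber_jar=(.435,-.09,0),red_jar=(.452,.08,0),yellow_jar=(.692,.005,0),eyepiece=(.585,-.099,0),cassette=(.575,.101,0.))
for t,g in G.items():
    obs=[(p,m) for p in ps for m in [mask(p,t,g[:2],.03)] if m is not None]
    yw=t=="cassette"
    print(t,fit(obs,M[t],g,yw),[fit([o],M[t],g,yw) for o in obs])
    if yw:
        for sc in(.8,1.2): print(sc,fit(obs,M[t],g,True,0,sc))
g=(.345,.227,-.6);obs=[(p,m) for p in ps for m in [mask(p,"cassette",g[:2],.03)] if m is not None]
for sc in (1,1.2,1.35): print("big",sc,fit(obs,M["cassette"],g,True,0,sc))
# colour blobs
def blob(p,f,xy,z,rad=28):
    hsv=cv2.cvtColor(p["frame"],cv2.COLOR_BGR2HSV).astype(int);m=f(hsv[...,0],hsv[...,1],hsv[...,2])
    u=proj(p,[[*xy,z]])[0];yy,xx=np.mgrid[:384,:512];m&=(np.hypot(xx-u[0],yy-u[1])<rad)
    n,l,st,ce=cv2.connectedComponentsWithStats(m.astype(np.uint8))
    if n<2:return None
    k=1+np.argmax(st[1:,4]);return onz(p,ce[k],z)[:2].round(4),st[k,4],cv2.minAreaRect(np.array([onz(p,(c,rr),z)[:2]*1000 for rr,c in np.argwhere(l==k)],np.float32))
for nm,f,xy,z in (("orange",lambda h,s,v:(h<16)&(s>150)&(v>80),(.485,-.27),.0105),("red",lambda h,s,v:((h<8)|(h>172))&(s>150)&(v>60),(.48,.335),.0105),
  ("black",lambda h,s,v:v<50,(.507,.248),.0105),("pad",lambda h,s,v:(h>17)&(h<35)&(s>150)&(v>60),(.461,-.352),.039),
  ("plateG",lambda h,s,v:(h>50)&(h<90)&(s>80),(.47,-.31),.006)):
    for p in ps: print(nm,blob(p,f,xy,z,28 if nm!="plateG" else 70))
E
python3 a.py
```

```text
amber_jar (array([ 0.4422, -0.0872,  0.    ]), np.float64(0.142)) [(array([ 0.4397, -0.088 ,  0.    ]), np.float64(0.173)), (array([ 0.4427, -0.087 ,  0.    ]), np.float64(0.106))]
red_jar (array([0.4494, 0.0844, 0.    ]), np.float64(0.084)) [(array([0.4494, 0.0837, 0.    ]), np.float64(0.074)), (array([0.4498, 0.0859, 0.    ]), np.float64(0.051))]
yellow_jar (array([0.6919, 0.0028, 0.    ]), np.float64(0.083)) [(array([0.6944, 0.0013, 0.    ]), np.float64(0.052)), (array([0.6913, 0.0031, 0.    ]), np.float64(0.071))]
eyepiece (array([ 0.58  , -0.0987,  0.    ]), np.float64(0.1)) [(array([ 0.579 , -0.0993,  0.    ]), np.float64(0.077)), (array([ 0.58  , -0.0976,  0.    ]), np.float64(0.091))]
cassette (array([ 0.5821,  0.0928, -4.5655]), np.float64(0.112)) [(array([ 0.5818,  0.0921, -4.3452]), np.float64(0.057)), (array([ 0.5804,  0.0937, -3.1808]), np.float64(0.152))]
0.8 (array([ 0.5814,  0.0952, -0.5172]), np.float64(0.281))
1.2 (array([  0.5789,   0.0929, -16.4562]), np.float64(0.351))
big 1 (array([0.3434, 0.2267, 4.0252]), np.float64(0.486))
big 1.2 (array([  0.3397,   0.2295, 
[... 900 characters left out ...]
7.1904296875, 249.5604248046875), (46.6257438659668, 47.460350036621094), 46.461151123046875))
pad (array([ 0.4688, -0.3505]), np.int32(275), ((468.0284118652344, -350.3923034667969), (38.4540901184082, 56.19866180419922), 75.85065460205078))
pad (array([ 0.4643, -0.3475]), np.int32(372), ((464.2069091796875, -347.8177185058594), (36.938987731933594, 52.727996826171875), 75.67164611816406))
plateG (array([ 0.4939, -0.2904]), np.int32(1947), ((478.8758850097656, -308.4719543457031), (165.6671142578125, 150.52455139160156), 75.21536254882812))
plateG (array([ 0.4767, -0.2844]), np.int32(2651), ((474.4248046875, -305.84002685546875), (165.53965759277344, 148.05886840820312), 75.53597259521484))
```

```bash
cat >> h.py <<'E'
def go(x,y,z,yaw=None,n=None):
    s=r.sense();p=s["tcp_pos"];R=np.array(s["ee_rot"]);y0=np.degrees(np.arctan2(R[1,0],R[0,0]))
    t=yaw if yaw is not None else y0
    a=np.radians(t);d=np.array([x,y,z])-p
    v=np.array([d[0]*np.cos(a)+d[1]*np.sin(a),d[0]*np.sin(a)-d[1]*np.cos(a),-d[2]])
    print("t %.2f"%s["time_s"],"pos",np.round(p,4),"yaw %.2f"%y0,"turn %.2f"%(y0-t),"shift",np.round(v,4),"w %.3f"%s["gripper_width"],"F",np.round(s["wrist_force"],1))
E
python3 - <<'E'
from h import *;import pickle
ps=pickle.load(open("ps.pkl","rb"))
for p,u in zip(ps,[(332*.64,274*.64),(444*.64,345*.64)]): print(onz(p,u,.07))
p=ps[1];print("bottle",onz(p,(383*.64,297*.64),.05))
go(.442,-.087,.1815,-14.4)
E
```

```text
[ 0.44372572 -0.08666003  0.07      ]
[ 0.44075354 -0.08568692  0.07      ]
bottle [5.07264700e-01 4.58485453e-04 5.00000000e-02]
t 1.70 pos [0.2734 0.562  0.1826] yaw -25.94 turn -11.54 shift [0.3247 0.5867 0.0011] w 1.000 F [ 0.1 -0.6 -0. ]
```

{"api": "apply_moves", "payload": {
  "moves": [
    [[0,0,0],-5.8],
    [[0,0,0],-5.8],
    [[0.0162,0.0293,0],0],
    [[0.0162,0.0293,0],0],
    [[0.0162,0.0293,0],0]
  ],
  "hand": 0.087
}}

```text
time_s: 2.12
tcp_pos: [0.2987, 0.4638, 0.1822]
ee_rot: [[0.969, -0.247, -0.0], [-0.247, -0.969, -0.001], [0.0, 0.001, -1.0]]
wrist_force: [1.1, 0.9, -0.0]
gripper_width: 1.003
gripper_force: 0.0
```

{"api": "apply_moves", "payload": {
  "moves": [
    [[0.0162,0.0293,0],0],
    [[0.0162,0.0293,0],0],
    [[0.0162,0.0293,0],0],
    [[0.0162,0.0293,0],0],
    [[0.0162,0.0293,0],0]
  ]
}}

```text
time_s: 2.53
tcp_pos: [0.341, 0.3012, 0.1829]
ee_rot: [[0.969, -0.247, 0.0], [-0.247, -0.969, 0.0], [0.0, -0.001, -1.0]]
wrist_force: [0.1, 0.3, 1.4]
gripper_width: 0.997
gripper_force: 0.0
```

{"api": "apply_moves", "payload": {
  "moves": [
    [[0.0162,0.0293,0],0],
    [[0.0162,0.0293,0],0],
    [[0.0162,0.0293,0],0],
    [[0.0162,0.0293,0],0],
    [[0.0162,0.0293,0],0]
  ]
}}

```text
time_s: 2.95
tcp_pos: [0.3832, 0.1393, 0.1831]
ee_rot: [[0.969, -0.247, 0.001], [-0.247, -0.969, 0.001], [0.001, -0.001, -1.0]]
wrist_force: [0.2, -0.0, -0.2]
gripper_width: 1.005
gripper_force: 0.0
```

{"api": "apply_moves", "payload": {
  "moves": [
    [[0.0162,0.0293,0],0],
    [[0.0162,0.0293,0],0],
    [[0.0162,0.0293,0],0],
    [[0.0162,0.0293,0],0],
    [[0.0162,0.0293,0],0]
  ]
}}

```text
time_s: 3.37
tcp_pos: [0.4254, -0.0228, 0.1831]
ee_rot: [[0.969, -0.247, 0.001], [-0.247, -0.969, 0.0], [0.001, -0.001, -1.0]]
wrist_force: [0.2, 0.9, 0.1]
gripper_width: 0.997
gripper_force: 0.0
```

{"api": "apply_moves", "payload": {
  "moves": [
    [[0.0162,0.0293,0],0],
    [[0.0162,0.0293,0],0],
    [[0,0,0],0],
    [[0,0,0],0],
    [[0,0,0],0]
  ]
}}

```text
time_s: 3.78
tcp_pos: [0.4419, -0.086, 0.1826]
ee_rot: [[0.969, -0.248, -0.0], [-0.248, -0.969, 0.0], [-0.0, -0.0, -1.0]]
wrist_force: [0.5, -0.2, -0.1]
gripper_width: 0.999
gripper_force: 0.0
```

Run:
```python
from h import *
go(.442,-.087,.026,-14.4)
```

```text
t 3.78 pos [ 0.4419 -0.086   0.1826] yaw -14.38 turn 0.02 shift [0.0004 0.0009 0.1566] w 0.999 F [ 0.5 -0.2 -0.1]
```

{"api": "apply_moves", "payload": {
  "moves": [
    [[0,0,0.039],0],
    [[0,0,0.039],0],
    [[0,0,0.039],0],
    [[0,0,0.0395],0],
    [[0,0,0],0]
  ]
}}

```text
time_s: 4.2
tcp_pos: [0.4357, -0.0852, 0.0202]
ee_rot: [[0.969, -0.247, -0.015], [-0.247, -0.969, -0.001], [-0.015, 0.005, -1.0]]
wrist_force: [-1.3, -0.1, -0.4]
gripper_width: 0.999
gripper_force: 0.0
```

{"api": "apply_moves", "payload": {
  "moves": [
    [[0,0,0],0],
    [[0,0,0],0],
    [[0,0,0],0],
    [[0,0,0],0],
    [[0,0,0],0]
  ],
  "hand": 0.0
}}

```text
time_s: 4.62
tcp_pos: [0.4435, -0.0857, 0.0281]
ee_rot: [[0.969, -0.247, 0.004], [-0.247, -0.969, 0.001], [0.004, -0.002, -1.0]]
wrist_force: [-0.1, 0.6, 0.6]
gripper_width: 0.703
gripper_force: 0.0
```

{"api": "apply_moves", "payload": {
  "moves": [
    [[0,0,0],0],
    [[0,0,0],0],
    [[0,0,-0.03],0],
    [[0,0,-0.035],0],
    [[0,0,-0.035],0]
  ]
}}

```text
time_s: 5.03
tcp_pos: [0.4413, -0.0862, 0.1271]
ee_rot: [[0.969, -0.248, -0.002], [-0.248, -0.969, -0.0], [-0.002, 0.001, -1.0]]
wrist_force: [0.8, 1.4, -0.1]
gripper_width: 0.325
gripper_force: 0.0
```

Run:
```python
from h import *
go(.486,-.265,.13,-14.4)
```

```text
t 5.03 pos [ 0.4413 -0.0862  0.1271] yaw -14.35 turn 0.05 shift [ 0.0878  0.162  -0.0029] w 0.325 F [ 0.8  1.4 -0.1]
```

The fingers take about 1 s to close, so I lifted too early. I'll reopen and look at the jar.

{"api": "apply_moves", "payload": {
  "moves": [
    [[0,0,0],0],
    [[0,0,0],0],
    [[0,0,0],0],
    [[0,0,0],0],
    [[0,0,0],0]
  ],
  "hand": 0.087
}}

```text
time_s: 5.45
tcp_pos: [0.4411, -0.0861, 0.1248]
ee_rot: [[0.969, -0.248, -0.003], [-0.248, -0.969, -0.0], [-0.003, 0.001, -1.0]]
wrist_force: [0.6, -1.3, 1.1]
gripper_width: 0.62
gripper_force: 0.0
```

Run:
```python
from fit import *
p=imaging.capture("scene");cv2.imwrite("pics/s1.png",cv2.resize(p["frame"][120:260,120:320],(800,560)))
m=mask(p,"amber_jar",(.442,-.087),.03)
if m is not None: print(fit([(p,m)],M["amber_jar"],(.442,-.087,0)))
go(.442,-.086,.026,-14.4)
```

```text
(array([ 0.4407, -0.0883,  0.    ]), np.float64(0.095))
t 5.55 pos [ 0.4414 -0.0861  0.1251] yaw -14.35 turn 0.05 shift [ 0.0005 -0.0002  0.0991] w 0.711 F [-1.2 -0.2  0.3]
```

View pics/s1.png

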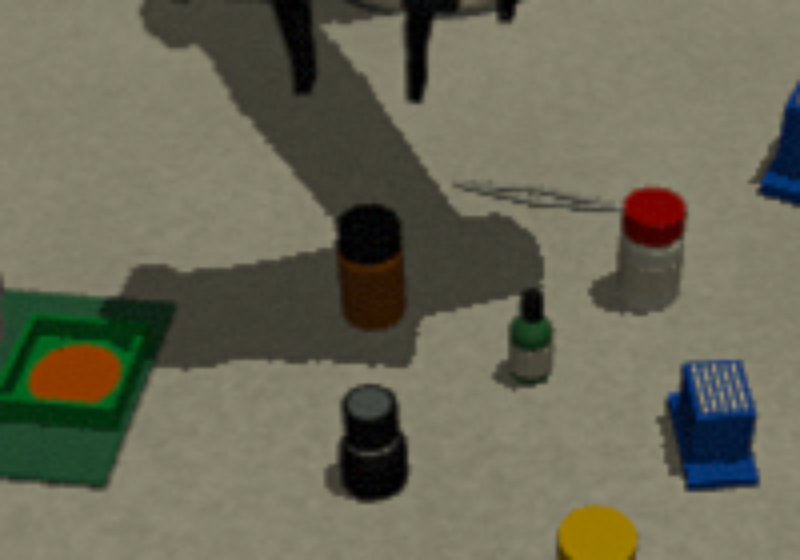

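The amber jar still stands undisturbed at crop position (370,265). I'll regrip with a proper wait.

{"api": "apply_moves", "payload": {
  "moves": [
    [[0,0,0.02],0],
    [[0,0,0.03],0],
    [[0,0,0.03],0],
    [[0,0,0.013],0],
    [[0,0,0.006],0]
  ],
  "hand": 0.072
}}

```text
time_s: 5.97
tcp_pos: [0.4398, -0.0863, 0.0244]
ee_rot: [[0.969, -0.248, -0.006], [-0.248, -0.969, -0.001], [-0.006, 0.002, -1.0]]
wrist_force: [-0.8, -0.3, 0.3]
gripper_width: 0.826
gripper_force: 0.0
```

{"api": "apply_moves", "payload": {
  "moves": [
    [[0,0,0],0],
    [[0,0,0],0],
    [[0,0,0],0],
    [[0,0,0],0],
    [[0,0,0],0]
  ],
  "hand": 0.0
}}

```text
time_s: 6.38
tcp_pos: [0.4429, -0.0859, 0.0281]
ee_rot: [[0.969, -0.248, 0.002], [-0.248, -0.969, 0.0], [0.002, -0.001, -1.0]]
wrist_force: [0.4, -0.4, 0.9]
gripper_width: 0.537
gripper_force: 0.0
```

{"api": "apply_moves", "payload": {
  "moves": [
    [[0,0,0],0],
    [[0,0,0],0],
    [[0,0,0],0],
    [[0,0,0],0],
    [[0,0,0],0]
  ]
}}

```text
time_s: 6.8
tcp_pos: [0.4427, -0.0861, 0.0277]
ee_rot: [[0.969, -0.247, 0.001], [-0.247, -0.969, -0.0], [0.001, -0.0, -1.0]]
wrist_force: [-0.5, -1.0, 4.9]
gripper_width: 0.411
gripper_force: 30.0
```

{"api": "apply_moves", "payload": {
  "moves": [
    [[0,0,-0.015],0],
    [[0,0,-0.03],0],
    [[0,0,-0.03],0],
    [[0,0,-0.02],0],
    [[0,0,-0.01],0]
  ]
}}

```text
time_s: 7.22
tcp_pos: [0.4434, -0.0857, 0.1345]
ee_rot: [[0.969, -0.248, 0.004], [-0.248, -0.969, 0.001], [0.004, -0.002, -1.0]]
wrist_force: [0.5, 0.4, -1.3]
gripper_width: 0.414
gripper_force: 30.0
```

Run:
```python
from h import *
go(.486,-.265,.13,-14.4)
print(r.sense()["gripper_force"])
```

```text
t 7.22 pos [ 0.4434 -0.0857  0.1345] yaw -14.34 turn 0.06 shift [0.0859 0.1631 0.0045] w 0.414 F [ 0.5  0.4 -1.3]
29.98993405723013
```

{"api": "apply_moves", "payload": {
  "moves": [
    [[0.009,0.0175,0],0],
    [[0.015,0.028,0],0],
    [[0.0165,0.032,0],0],
    [[0.0165,0.032,0],0],
    [[0.015,0.028,0],0]
  ]
}}

```text
time_s: 7.63
tcp_pos: [0.4775, -0.2384, 0.1312]
ee_rot: [[0.969, -0.248, -0.001], [-0.248, -0.969, 0.001], [-0.001, -0.001, -1.0]]
wrist_force: [1.2, -0.6, -0.9]
gripper_width: 0.414
gripper_force: 30.0
```

{"api": "apply_moves", "payload": {
  "moves": [
    [[0.0095,0.0175,0],0],
    [[0.004,0.0075,0],0],
    [[0,0,0],0],
    [[0,0,0],0],
    [[0,0,0],0]
  ]
}}

```text
time_s: 8.05
tcp_pos: [0.4841, -0.2634, 0.1318]
ee_rot: [[0.969, -0.247, -0.001], [-0.247, -0.969, 0.001], [-0.001, -0.001, -1.0]]
wrist_force: [-0.1, 0.6, -0.3]
gripper_width: 0.413
gripper_force: 30.0
```

Run:
```python
from h import *
go(.486,-.265,.039,-14.4)
p=imaging.capture("scene");cv2.imwrite("pics/s2.png",cv2.resize(p["frame"][100:260,40:240],(800,600)))
```

```text
t 8.05 pos [ 0.4841 -0.2634  0.1318] yaw -14.30 turn 0.10 shift [0.0022 0.001  0.0928] w 0.413 F [-0.1  0.6 -0.3]
```

View pics/s2.png

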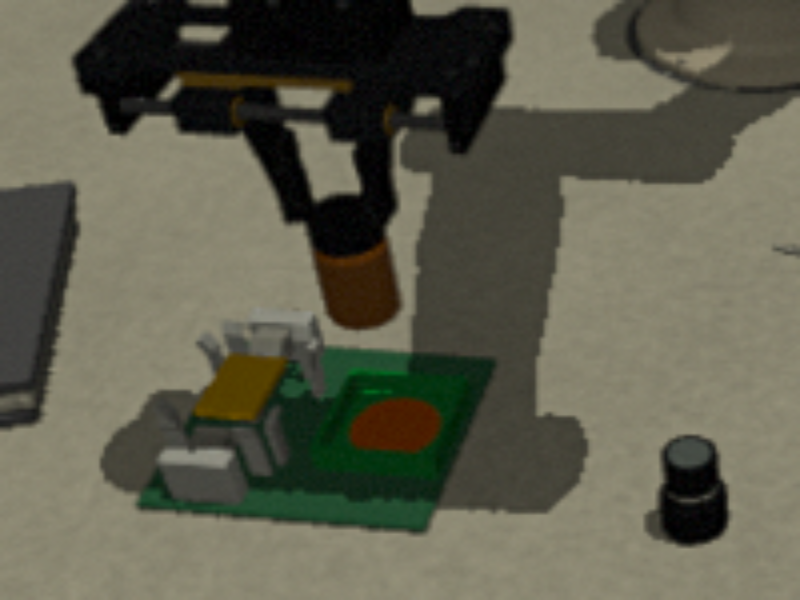

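Run:
```python
from fit import *
p=imaging.capture("scene")
f=lambda X:(proj(p,X)-[40,100])*[4,3.75]
s=r.sense();t=s["tcp_pos"];R=np.array(s["ee_rot"])
print("tcp",f([t]),"tips",f([t+R[:,1]*.02,t-R[:,1]*.02]),"pinch",f([t-R[:,2]*.0187]))
print("jar axis expected bottom/top",f([t+[0,0,-.028],t+[0,0,.042]]))
for o in models.cut_out(p,"amber_jar")[:1]:
    m=o["region"].astype(np.float32)
    for z0 in (.07,.08,.09,.1,.11): print(z0,fit([(p,m)],M["amber_jar"],(t[0],t[1],0),False,z0))
```

```text
tcp [[358.53017088 269.29948145]] tips [[322.35428862 266.90338868]
 [394.90352969 271.71225912]] pinch [[351.56269311 243.14016047]]
jar axis expected bottom/top [[368.59433332 307.02407172]
 [342.63422405 209.40237845]]
0.07 (array([ 0.441 , -0.2765,  0.    ]), np.float64(0.112))
0.08 (array([ 0.4528, -0.2733,  0.    ]), np.float64(0.094))
0.09 (array([ 0.4651, -0.2705,  0.    ]), np.float64(0.076))
0.1 (array([ 0.4785, -0.2671,  0.    ]), np.float64(0.074))
0.11 (array([ 0.4914, -0.2641,  0.    ]), np.float64(0.09))
```

{"api": "apply_moves", "payload": {
  "moves": [
    [[0.003,0.001,0.015],0],
    [[0.002,0,0.025],0],
    [[0,0,0.025],0],
    [[0,0,0.015],0],
    [[0,0,0.007],0]
  ]
}}

```text
time_s: 8.62
tcp_pos: [0.4876, -0.2655, 0.0429]
ee_rot: [[0.969, -0.247, -0.004], [-0.247, -0.969, 0.001], [-0.004, -0.0, -1.0]]
wrist_force: [-1.2, -0.7, -1.4]
gripper_width: 0.41
gripper_force: 30.0
```

{"api": "apply_moves", "payload": {
  "moves": [
    [[0,0,0.003],0],
    [[0,0,0.002],0],
    [[0,0,0],0],
    [[0,0,0],0],
    [[0,0,0],0]
  ]
}}

```text
time_s: 9.03
tcp_pos: [0.4901, -0.267, 0.0413]
ee_rot: [[0.969, -0.248, 0.002], [-0.248, -0.969, -0.001], [0.002, 0.0, -1.0]]
wrist_force: [-0.7, 0.3, -0.7]
gripper_width: 0.419
gripper_force: 30.0
```

Run:
```python
from h import *
go(.486,-.265,.038,-14.4)
```

```text
t 9.03 pos [ 0.4901 -0.267   0.0413] yaw -14.33 turn 0.07 shift [-0.0045 -0.0009  0.0033] w 0.419 F [-0.7  0.3 -0.7]
```

{"api": "apply_moves", "payload": {
  "moves": [
    [[0,0,0.002],0],
    [[0,0,0.0015],0],
    [[0,0,0],0],
    [[0,0,0],0],
    [[0,0,0],0]
  ]
}}

```text
time_s: 9.45
tcp_pos: [0.4902, -0.2673, 0.0377]
ee_rot: [[0.969, -0.247, 0.002], [-0.247, -0.969, -0.001], [0.002, 0.0, -1.0]]
wrist_force: [-0.5, -0.6, 6.3]
gripper_width: 0.416
gripper_force: 30.0
```

{"api": "apply_moves", "payload": {
  "moves": [
    [[0,0,0],0],
    [[0,0,0],0],
    [[0,0,0],0],
    [[0,0,0],0],
    [[0,0,0],0]
  ],
  "hand": 0.06
}}

```text
time_s: 9.87
tcp_pos: [0.4889, -0.2666, 0.0361]
ee_rot: [[0.969, -0.248, -0.001], [-0.248, -0.969, 0.0], [-0.001, -0.0, -1.0]]
wrist_force: [-0.4, -0.7, -0.8]
gripper_width: 0.661
gripper_force: 0.0
```

{"api": "apply_moves", "payload": {
  "moves": [
    [[0,0,-0.01],0],
    [[0,0,-0.025],0],
    [[0,0,-0.03],0],
    [[0,0,-0.025],0],
    [[0,0,-0.01],0]
  ]
}}

```text
time_s: 10.28
tcp_pos: [0.4916, -0.2677, 0.1414]
ee_rot: [[0.969, -0.247, 0.007], [-0.247, -0.969, -0.003], [0.008, 0.001, -1.0]]
wrist_force: [0.7, 0.2, 1.4]
gripper_width: 0.691
gripper_force: 0.0
```

Run:
```python
from fit import *
ps=[imaging.capture(c) for c in("scene","top")]
def F(t,g,yw,z):
    obs=[(p,m) for p in ps for m in [mask(p,t,g[:2],.03+z)] if m is not None]
    print(t,[fit([o],M[t],g,yw,z) for o in obs])
    if obs: print(fit(obs,M[t],g,yw,z))
F("amber_jar",(.487,-.266,0),False,.01)
F("cassette",(.581,.093,-.07),True,0)
go(.581,.093,.14,-4)
cv2.imwrite("pics/s3.png",cv2.resize(ps[0]["frame"][120:280,40:340],(800,427)))
```

```text
amber_jar [(array([ 0.489 , -0.2697,  0.    ]), np.float64(0.108))]
(array([ 0.489 , -0.2697,  0.    ]), np.float64(0.108))
cassette [(array([ 0.5814,  0.0929, -5.0648]), np.float64(0.057)), (array([ 0.5808,  0.0943, -4.8702]), np.float64(0.143))]
(array([ 0.5816,  0.0929, -5.0928]), np.float64(0.102))
t 10.58 pos [ 0.488  -0.2663  0.1348] yaw -14.36 turn -10.36 shift [ 0.0677 -0.365  -0.0052] w 0.688 F [ 0.4  0.  -0.5]
```

View pics/s3.png

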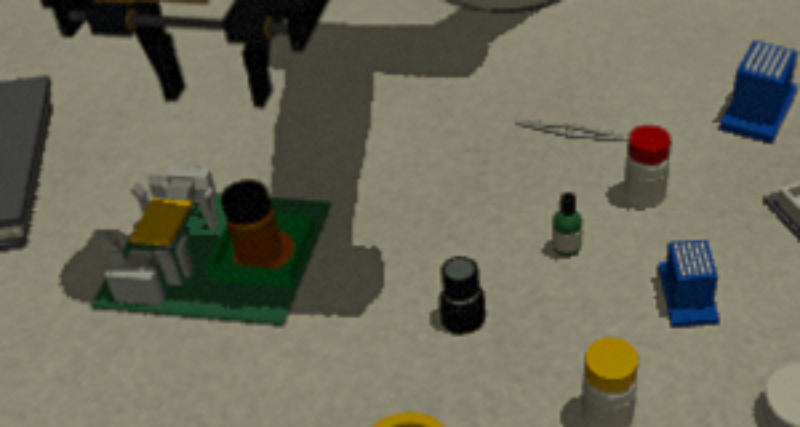

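The amber jar stands in its cell at (255,230). The eyepiece, bottle, jars and cassette are undisturbed. Next is the cassette.

{"api": "apply_moves", "payload": {
  "moves": [
    [[0,0,0],-4.9],
    [[0,0,0],-4.9],
    [[0.003,-0.018,0],0],
    [[0.0055,-0.031,0],0],
    [[0.006,-0.0345,0],0]
  ],
  "hand": 0.065
}}

```text
time_s: 11.0
tcp_pos: [0.5092, -0.1846, 0.1348]
ee_rot: [[0.997, -0.082, -0.004], [-0.082, -0.997, 0.0], [-0.004, -0.0, -1.0]]
wrist_force: [1.3, 0.5, -0.0]
gripper_width: 0.745
gripper_force: 0.0
```

{"api": "apply_moves", "payload": {
  "moves": [
    [[0.006,-0.035,0],0],
    [[0.006,-0.035,0],0],
    [[0.006,-0.035,0],0],
    [[0.006,-0.035,0],0],
    [[0.006,-0.035,0],0]
  ]
}}

```text
time_s: 11.42
tcp_pos: [0.5533, -0.0111, 0.135]
ee_rot: [[0.997, -0.079, -0.003], [-0.079, -0.997, -0.001], [-0.003, 0.001, -1.0]]
wrist_force: [0.1, -1.7, 0.0]
gripper_width: 0.746
gripper_force: 0.0
```

{"api": "apply_moves", "payload": {
  "moves": [
    [[0.006,-0.035,0],0],
    [[0.006,-0.0345,0],0],
    [[0.0055,-0.027,0],0],
    [[0.002,-0.011,0],0],
    [[0,0,0],0]
  ]
}}

```text
time_s: 11.83
tcp_pos: [0.5819, 0.095, 0.1347]
ee_rot: [[0.997, -0.076, -0.003], [-0.076, -0.997, -0.001], [-0.003, 0.001, -1.0]]
wrist_force: [-0.3, 0.0, 0.1]
gripper_width: 0.744
gripper_force: 0.0
```

{"api": "apply_moves", "payload": {
  "moves": [
    [[0,0,0],0],
    [[0,0,0],0],
    [[0,0,0],0],
    [[0,0,0],0],
    [[0,0,0],0]
  ]
}}

```text
time_s: 12.25
tcp_pos: [0.582, 0.092, 0.1368]
ee_rot: [[0.997, -0.081, 0.0], [-0.081, -0.997, 0.0], [0.0, -0.0, -1.0]]
wrist_force: [-0.8, 0.5, 0.6]
gripper_width: 0.746
gripper_force: 0.0
```

Run:
```python
from h import *
go(.581,.0935,.018,-4.6)
```

```text
t 12.25 pos [0.582  0.092  0.1368] yaw -4.63 turn -0.03 shift [-0.0011 -0.0015  0.1188] w 0.746 F [-0.8  0.5  0.6]
```

{"api": "apply_moves", "payload": {
  "moves": [
    [[-0.001,-0.001,0.02],0],
    [[0,0,0.032],0],
    [[0,0,0.032],0],
    [[0,0,0.02],0],
    [[0,0,0.009],0]
  ]
}}

```text
time_s: 12.67
tcp_pos: [0.5788, 0.0926, 0.0205]
ee_rot: [[0.997, -0.081, -0.006], [-0.081, -0.997, -0.002], [-0.005, 0.002, -1.0]]
wrist_force: [-0.1, 0.0, -0.3]
gripper_width: 0.75
gripper_force: 0.0
```

{"api": "apply_moves", "payload": {
  "moves": [
    [[0,0,0.004],0],
    [[0,0,0.001],0],
    [[0,0,0],0],
    [[0,0,0],0],
    [[0,0,0],0]
  ]
}}

```text
time_s: 13.08
tcp_pos: [0.5822, 0.0945, 0.0201]
ee_rot: [[0.997, -0.079, 0.003], [-0.079, -0.997, 0.001], [0.003, -0.001, -1.0]]
wrist_force: [1.3, 1.1, 0.7]
gripper_width: 0.75
gripper_force: 0.0
```

{"api": "apply_moves", "payload": {
  "moves": [
    [[0,0,0],0],
    [[0,0,0],0],
    [[0,0,0],0],
    [[0,0,0],0],
    [[0,0,0],0]
  ],
  "hand": 0.0
}}

```text
time_s: 13.5
tcp_pos: [0.5812, 0.0941, 0.0187]
ee_rot: [[0.997, -0.079, 0.0], [-0.079, -0.997, 0.0], [0.0, -0.0, -1.0]]
wrist_force: [-0.2, -0.3, -0.4]
gripper_width: 0.454
gripper_force: 0.0
```

{"api": "apply_moves", "payload": {
  "moves": [
    [[0,0,0],0],
    [[0,0,0],0],
    [[0,0,0],0],
    [[0,0,0],0],
    [[0,0,0],0]
  ]
}}

```text
time_s: 13.92
tcp_pos: [0.5812, 0.094, 0.0186]
ee_rot: [[0.997, -0.079, -0.0], [-0.079, -0.997, -0.0], [-0.0, 0.0, -1.0]]
wrist_force: [1.2, -1.1, 0.2]
gripper_width: 0.075
gripper_force: 0.0
```

Run:
```python
from h import *
go(.465,-.348,.13,-14.4)
```

```text
t 13.92 pos [0.5812 0.094  0.0186] yaw -4.54 turn 9.86 shift [-0.0026  0.457  -0.1114] w 0.075 F [ 1.2 -1.1  0.2]
```

The fingers closed on nothing, so I'll look.

Run:
```python
from fit import *
p=imaging.capture("scene");cv2.imwrite("pics/s4.png",cv2.resize(p["frame"][140:290,200:400],(800,600)))
s=r.sense();t=s["tcp_pos"]
print((proj(p,[t,t+[0,0,.019],[.581,.0935,0]])-[200,140])*4)
for o in models.cut_out(p,"cassette"): print(o["confidence"],o["extent"])
```

```text
[[395.03770081 337.38052364]
 [398.41479411 313.74900613]
 [390.83544263 359.76114902]]
0.94 [0.5596, 0.5451, 0.04, 0.0862]
0.5 [0.6467, 0.3625, 0.0178, 0.0221]
```

View pics/s4.png

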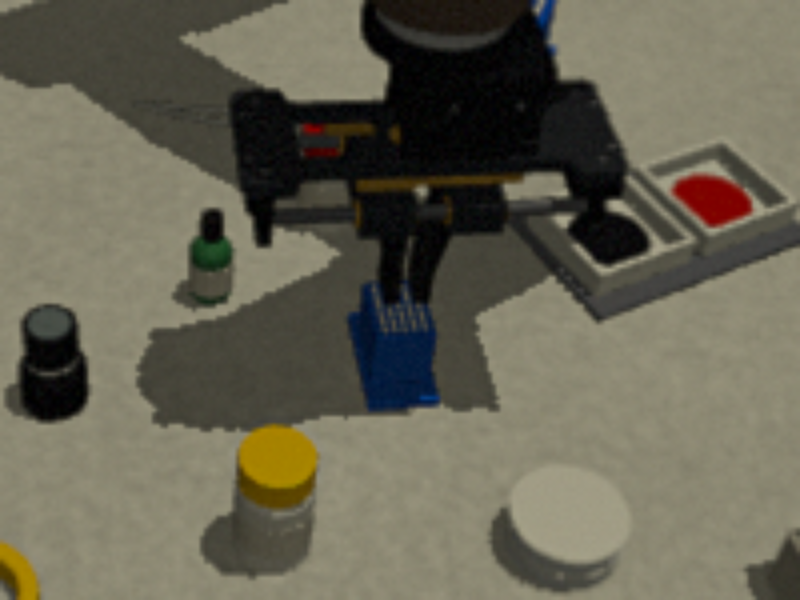

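Run:
```python
from fit import *
p=imaging.capture("scene")
for px,t in (((125,158.9),(.4841,-.2634,.1318)),((121,157.9),(.488,-.2663,.1348)),((301.2,214.5),(.5812,.094,.0186))):
    t=np.array(t);e,d=ray(p,px);print("pred",proj(p,[t])[0].round(1),"seen",px)
    for z in(0,.01,.02,.03,.04): print(z,(onz(p,px,t[2]+z)-t).round(4))
cv2.imwrite("pics/s5.png",cv2.resize(imaging.capture("top")["frame"][100:260,100:320],(800,582)))
```

```text
pred [129.7 171.9] seen (125, 158.9)
0 [-0.0486 -0.0141  0.    ]
0.01 [-0.0345 -0.0109  0.01  ]
0.02 [-0.0205 -0.0076  0.02  ]
0.03 [-0.0065 -0.0044  0.03  ]
0.04 [ 0.0075 -0.0011  0.04  ]
pred [127.8 172. ] seen (121, 157.9)
0 [-0.0533 -0.0194  0.    ]
0.01 [-0.0392 -0.016   0.01  ]
0.02 [-0.025  -0.0125  0.02  ]
0.03 [-0.0109 -0.0091  0.03  ]
0.04 [ 0.0032 -0.0057  0.04  ]
pred [298.7 224.4] seen (301.2, 214.5)
0 [-0.0299  0.0134 -0.    ]
0.01 [-0.0203  0.0098  0.01  ]
0.02 [-0.0107  0.0063  0.02  ]
0.03 [-0.001   0.0028  0.03  ]
0.04 [ 0.0086 -0.0007  0.04  ]
```

View pics/s5.png

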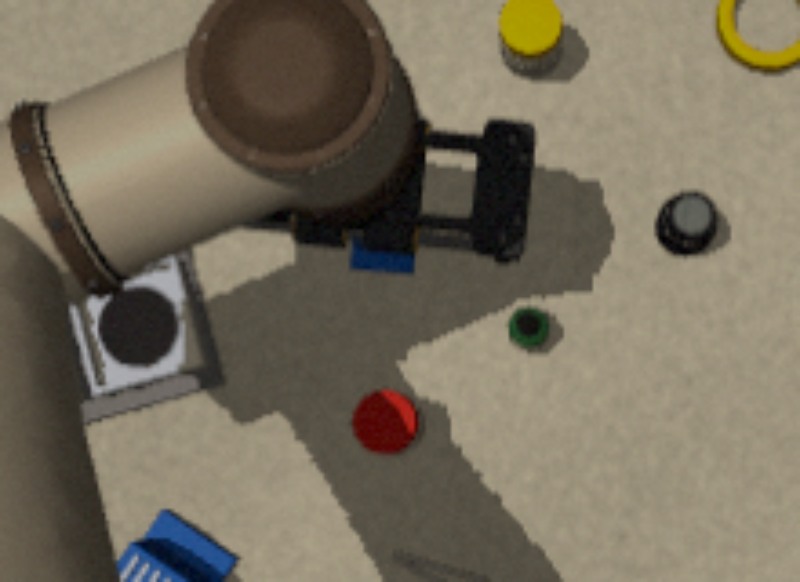

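The top view shows the cassette still under the gripper, with its -x end at (380,258). In all three views the visible fingertips sit about 33 mm above the reported TCP. I'll probe the cassette top gently with the shut fingers to pin this down.

{"api": "apply_moves", "payload": {
  "moves": [
    [[0,0,0.001],0],
    [[0,0,0.001],0],
    [[0,0,0.001],0],
    [[0,0,0],0],
    [[0,0,0],0]
  ]
}}

```text
time_s: 14.53
tcp_pos: [0.5811, 0.094, 0.0155]
ee_rot: [[0.997, -0.079, -0.0], [-0.079, -0.997, -0.0], [-0.0, 0.0, -1.0]]
wrist_force: [0.0, -0.3, -0.3]
gripper_width: 0.005
gripper_force: 0.0
```

{"api": "apply_moves", "payload": {
  "moves": [
    [[0,0,0.001],0],
    [[0,0,0.001],0],
    [[0,0,0],0],
    [[0,0,0],0]
  ]
}}

```text
time_s: 14.87
tcp_pos: [0.5811, 0.094, 0.0135]
ee_rot: [[0.997, -0.079, -0.0], [-0.079, -0.997, -0.0], [-0.0, 0.0, -1.0]]
wrist_force: [-0.4, -0.2, -0.9]
gripper_width: 0.004
gripper_force: 0.0
```

{"api": "apply_moves", "payload": {
  "moves": [
    [[0,0,0.001],0],
    [[0,0,0.001],0],
    [[0,0,0],0],
    [[0,0,0],0]
  ]
}}

```text
time_s: 15.2
tcp_pos: [0.5811, 0.094, 0.0116]
ee_rot: [[0.997, -0.079, -0.0], [-0.079, -0.997, -0.0], [-0.0, 0.0, -1.0]]
wrist_force: [0.8, -0.5, -0.2]
gripper_width: 0.004
gripper_force: 0.0
```

{"api": "apply_moves", "payload": {
  "moves": [
    [[0,0,0.001],0],
    [[0,0,0.001],0],
    [[0,0,0],0],
    [[0,0,0],0]
  ]
}}

```text
time_s: 15.53
tcp_pos: [0.5811, 0.094, 0.0095]
ee_rot: [[0.997, -0.079, -0.0], [-0.079, -0.997, -0.0], [-0.0, 0.0, -1.0]]
wrist_force: [-0.1, -0.1, -0.2]
gripper_width: 0.008
gripper_force: 0.0
```

{"api": "apply_moves", "payload": {
  "moves": [
    [[0,0,0.001],0],
    [[0,0,0.001],0],
    [[0,0,0],0],
    [[0,0,0],0]
  ]
}}

```text
time_s: 15.87
tcp_pos: [0.5811, 0.094, 0.0075]
ee_rot: [[0.997, -0.079, -0.0], [-0.079, -0.997, -0.0], [-0.0, 0.0, -1.0]]
wrist_force: [-0.4, 0.1, -0.0]
gripper_width: 0.008
gripper_force: 0.0
```

Run:
```python
from fit import *
p=imaging.capture("scene");cv2.imwrite("pics/s6.png",cv2.resize(p["frame"][180:250,260:340],(800,700))[:600])
s=r.sense();print(s["tcp_pos"],s["wrist_force"])
```

```text
[0.58117458 0.09406641 0.00761292] [0.24189669 0.71977123 0.70919014]
```

View pics/s6.png

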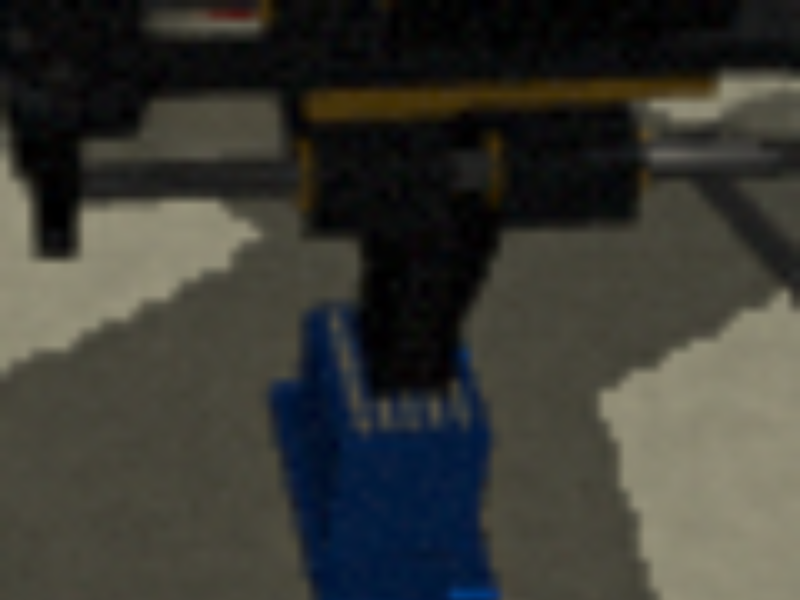

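The fingertips now overlap the cassette's top face, ending at (410,385), and hover just above it. The offset is about 40 mm. I'll continue to contact.

{"api": "apply_moves", "payload": {
  "moves": [
    [[0,0,0.001],0],
    [[0,0,0],0],
    [[0,0,0],0]
  ]
}}

```text
time_s: 16.17
tcp_pos: [0.5811, 0.094, 0.0066]
ee_rot: [[0.997, -0.079, -0.0], [-0.079, -0.997, -0.0], [-0.0, 0.0, -1.0]]
wrist_force: [-0.1, -0.3, -0.4]
gripper_width: 0.003
gripper_force: 0.0
```

{"api": "apply_moves", "payload": {
  "moves": [
    [[0,0,0.001],0],
    [[0,0,0],0],
    [[0,0,0],0]
  ]
}}

```text
time_s: 16.42
tcp_pos: [0.5812, 0.094, 0.0056]
ee_rot: [[0.997, -0.079, -0.0], [-0.079, -0.997, -0.0], [-0.0, 0.0, -1.0]]
wrist_force: [-0.6, -0.4, 0.3]
gripper_width: 0.007
gripper_force: 0.0
```

{"api": "apply_moves", "payload": {
  "moves": [
    [[0,0,0.001],0],
    [[0,0,0],0],
    [[0,0,0],0]
  ]
}}

```text
time_s: 16.67
tcp_pos: [0.5812, 0.094, 0.0056]
ee_rot: [[0.997, -0.079, 0.0], [-0.079, -0.997, -0.0], [0.0, 0.0, -1.0]]
wrist_force: [-1.8, 0.3, 5.1]
gripper_width: 0.006
gripper_force: 2.6
```

Contact is at a reported z of 0.0056, so the true tips are about 39 mm above the reported TCP. I'll re-grip with that correction.

{"api": "apply_moves", "payload": {
  "moves": [
    [[0,0,-0.008],0],
    [[0,0,-0.012],0],
    [[0,0,-0.005],0],
    [[0,0,0],0],
    [[0,0,0],0]
  ],
  "hand": 0.065
}}

```text
time_s: 17.08
tcp_pos: [0.5813, 0.0941, 0.0299]
ee_rot: [[0.997, -0.079, 0.001], [-0.079, -0.997, 0.001], [0.001, -0.001, -1.0]]
wrist_force: [-0.1, 1.1, -0.3]
gripper_width: 0.301
gripper_force: 0.0
```

{"api": "apply_moves", "payload": {
  "moves": [
    [[0,0,0],0],
    [[0,0,0],0],
    [[0,0,0],0],
    [[0,0,0],0],
    [[0,0,0],0]
  ]
}}

```text
time_s: 17.5
tcp_pos: [0.581, 0.094, 0.0293]
ee_rot: [[0.997, -0.079, -0.001], [-0.079, -0.997, -0.0], [-0.001, 0.0, -1.0]]
wrist_force: [-0.3, 0.4, 1.2]
gripper_width: 0.68
gripper_force: 0.0
```

{"api": "apply_moves", "payload": {
  "moves": [
    [[0,0,0],0],
    [[0,0,0],0],
    [[0,0,0],0],
    [[0,0,0],0],
    [[0,0,0],0]
  ]
}}

```text
time_s: 17.92
tcp_pos: [0.5812, 0.0941, 0.0297]
ee_rot: [[0.997, -0.079, -0.0], [-0.079, -0.997, 0.0], [-0.0, -0.0, -1.0]]
wrist_force: [-0.2, 0.5, 1.0]
gripper_width: 0.746
gripper_force: 0.0
```

Run:
```python
from fit import *
go(.581,.0935,-.0254,-4.8)
p=imaging.capture("scene");m=mask(p,"cassette",(.581,.093),.03)
if m is not None: print(fit([(p,m)],M["cassette"],(.581,.093,-.08),True))
```

```text
t 17.92 pos [0.5812 0.0941 0.0297] yaw -4.54 turn 0.26 shift [-0.0001  0.0006  0.0551] w 0.746 F [-0.2  0.5  1. ]
(array([ 0.5822,  0.0923, -4.9618]), np.float64(0.078))
```

{"api": "apply_moves", "payload": {
  "moves": [
    [[0,0,0.009],0.26],
    [[0,0,0.014],0],
    [[0,0,0.014],0],
    [[0,0,0.01],0],
    [[0,0,0.005],0]
  ]
}}

```text
time_s: 18.43
tcp_pos: [0.5799, 0.0936, -0.0244]
ee_rot: [[0.996, -0.084, -0.003], [-0.084, -0.996, -0.001], [-0.003, 0.001, -1.0]]
wrist_force: [0.2, 0.2, -0.4]
gripper_width: 0.752
gripper_force: 0.0
```

{"api": "apply_moves", "payload": {
  "moves": [
    [[0,0,0.003],0],
    [[0,0,0],0],
    [[0,0,0],0],
    [[0,0,0],0]
  ]
}}

```text
time_s: 18.77
tcp_pos: [0.5818, 0.0943, -0.0247]
ee_rot: [[0.997, -0.084, 0.001], [-0.084, -0.997, 0.0], [0.001, -0.001, -1.0]]
wrist_force: [0.5, -0.0, -0.8]
gripper_width: 0.745
gripper_force: 0.0
```

{"api": "apply_moves", "payload": {
  "moves": [
    [[0,0,0],0],
    [[0,0,0],0],
    [[0,0,0],0],
    [[0,0,0],0],
    [[0,0,0],0]
  ],
  "hand": 0.0
}}

```text
time_s: 19.18
tcp_pos: [0.5812, 0.0941, -0.0252]
ee_rot: [[0.996, -0.084, 0.0], [-0.084, -0.996, 0.0], [0.0, -0.0, -1.0]]
wrist_force: [0.4, -0.1, -0.2]
gripper_width: 0.454
gripper_force: 0.0
```

{"api": "apply_moves", "payload": {
  "moves": [
    [[0,0,0],0],
    [[0,0,0],0],
    [[0,0,0],0],
    [[0,0,0],0],
    [[0,0,0],0]
  ]
}}

```text
time_s: 19.6
tcp_pos: [0.5811, 0.094, -0.0253]
ee_rot: [[0.996, -0.084, -0.0], [-0.084, -0.996, -0.0], [-0.0, 0.0, -1.0]]
wrist_force: [-1.1, -0.1, 0.5]
gripper_width: 0.389
gripper_force: 29.8
```

{"api": "apply_moves", "payload": {
  "moves": [
    [[0,0,-0.015],0],
    [[0,0,-0.03],0],
    [[0,0,-0.035],0],
    [[0,0,-0.03],0],
    [[0,0,-0.015],0]
  ]
}}

```text
time_s: 20.02
tcp_pos: [0.5833, 0.0947, 0.1038]
ee_rot: [[0.997, -0.083, 0.006], [-0.083, -0.997, 0.002], [0.006, -0.002, -1.0]]
wrist_force: [-0.2, 0.2, -0.9]
gripper_width: 0.391
gripper_force: 29.8
```

{"api": "apply_moves", "payload": {
  "moves": [
    [[0,0,0],4.8],
    [[0,0,0],4.8],
    [[0,0.015,0],0],
    [[0,0.03,0],0],
    [[0,0.035,0],0]
  ]
}}

```text
time_s: 20.43
tcp_pos: [0.5608, 0.0164, 0.099]
ee_rot: [[0.97, -0.245, -0.001], [-0.245, -0.97, -0.0], [-0.001, 0.0, -1.0]]
wrist_force: [-0.3, -1.0, -0.7]
gripper_width: 0.392
gripper_force: 29.8
```

{"api": "apply_moves", "payload": {
  "moves": [
    [[0,0.037,0],0],
    [[0,0.037,0],0],
    [[0,0.037,0],0],
    [[0,0.037,0],0],
    [[0,0.037,0],0]
  ]
}}

```text
time_s: 20.85
tcp_pos: [0.5137, -0.1645, 0.0993]
ee_rot: [[0.969, -0.247, -0.001], [-0.247, -0.969, 0.0], [-0.001, 0.0, -1.0]]
wrist_force: [1.8, -0.8, -1.0]
gripper_width: 0.39
gripper_force: 29.8
```

{"api": "apply_moves", "payload": {
  "moves": [
    [[0,0.037,0],0],
    [[0,0.037,0],0],
    [[0,0.037,0],0],
    [[0,0.036,0],0],
    [[0,0.03,0],0]
  ]
}}

```text
time_s: 21.27
tcp_pos: [0.4693, -0.3364, 0.0991]
ee_rot: [[0.969, -0.249, -0.001], [-0.249, -0.969, 0.0], [-0.001, -0.0, -1.0]]
wrist_force: [0.2, 0.6, -0.0]
gripper_width: 0.387
gripper_force: 29.8
```

{"api": "apply_moves", "payload": {
  "moves": [
    [[0,0.01,0],0],
    [[-0.0024,0.004,0],0],
    [[0,0,0],0],
    [[0,0,0],0],
    [[0,0,0],0]
  ]
}}

```text
time_s: 21.68
tcp_pos: [0.4657, -0.3458, 0.0997]
ee_rot: [[0.969, -0.247, -0.0], [-0.247, -0.969, 0.0], [-0.0, -0.0, -1.0]]
wrist_force: [0.3, 0.2, -2.0]
gripper_width: 0.392
gripper_force: 29.8
```

Run:
```python
from fit import *
go(.465,-.348,.06,-14.4)
t=r.sense()["tcp_pos"]
ps=[imaging.capture(c) for c in("scene","top")]
z0=t[2]+.0253
for p in ps:
    for o in models.cut_out(p,"cassette"):
        m=o["region"].astype(np.float32);u=np.argwhere(o["region"]).mean(0)[::-1]
        if np.hypot(*(u-proj(p,[[t[0],t[1],z0+.03]])[0]))<25: print(fit([(p,m)],M["cassette"],(t[0],t[1],-.25),True,z0))
cv2.imwrite("pics/s7.png",cv2.resize(ps[0]["frame"][110:240,40:200],(738,600)))
```

```text
t 21.68 pos [ 0.4657 -0.3458  0.0997] yaw -14.30 turn 0.10 shift [-0.0001  0.0023  0.0397] w 0.392 F [ 0.3  0.2 -2. ]
(array([ 0.4663, -0.3566, 13.318 ]), np.float64(0.233))
(array([  0.4607,  -0.3453, -12.9471]), np.float64(0.995))
```

View pics/s7.png

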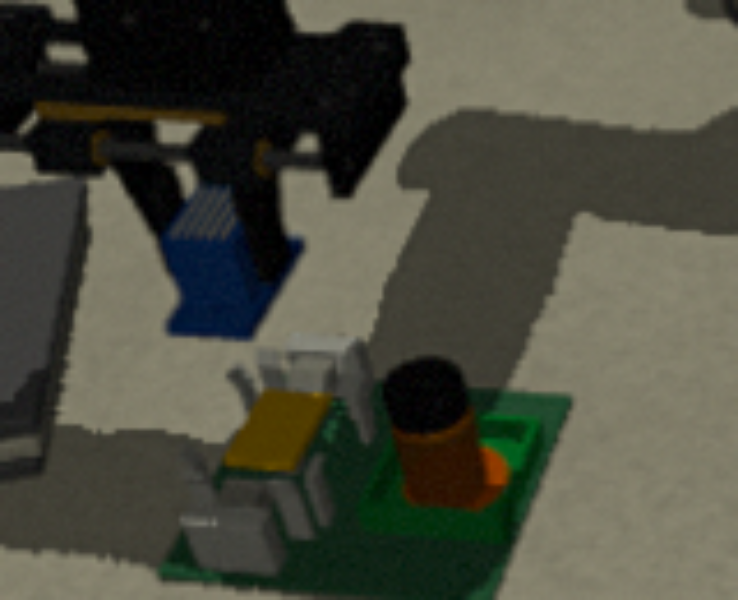

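The cassette is held level at about (215,270), above and behind the pad at (278,430). I'll compare projected corners with what is seen.

Run:
```python
from fit import *
import itertools
from scipy.optimize import least_squares
t=r.sense()["tcp_pos"];p=imaging.capture("scene")
f=lambda X:(proj(p,X)-[40,110])*[738/160,600/130]
def rot(P,x,y,yaw):
    c,s=np.cos(yaw),np.sin(yaw);P=np.array(P,float);return np.c_[c*P[:,0]-s*P[:,1]+x,s*P[:,0]+c*P[:,1]+y,P[:,2]]
z0=t[2]+.0253;a=np.radians(-14.3)
C=[[.035,-.02,z0],[.035,.02,z0],[-.035,.02,z0+.008],[.022,-.017,z0+.045]]
seen=np.array([[168,332],[248,338],[302,240],[168,240]])
print("pred",f(rot(C,t[0],t[1],a)).round(),"seen",seen)
o=least_squares(lambda v:(f(rot(C,v[0],v[1],a))-seen).ravel(),[t[0],t[1]],x_scale=.01,diff_step=1e-4);print("cassette xy",o.x,o.cost)
P=[[.026,-.018,.039],[.026,.018,.039],[-.026,.018,.039]];sp=np.array([[223,465],[292,472],[330,394]])
print("pad pred",f(rot(P,.465,-.348,a)).round())
o=least_squares(lambda v:(f(rot(P,v[0],v[1],a))-sp).ravel(),[.465,-.348],x_scale=.01,diff_step=1e-4);print("pad xy",o.x,o.cost)
```

```text
pred [[168. 333.]
 [251. 339.]
 [305. 232.]
 [158. 237.]] seen [[168 332]
 [248 338]
 [302 240]
 [168 240]]
cassette xy [ 0.46733276 -0.34533564] 89.7446914915658
pad pred [[226. 455.]
 [296. 461.]
 [335. 390.]]
pad xy [ 0.47113447 -0.34916219] 13.423794797144307
```

{"api": "apply_moves", "payload": {
  "moves": [
    [[0.0005,0.0025,0.015],0.1],
    [[0,0,0.022],0],
    [[0,0,0.022],0],
    [[0,0,0.01],0],
    [[0,0,0.004],0]
  ]
}}

```text
time_s: 22.35
tcp_pos: [0.4641, -0.3487, 0.0247]
ee_rot: [[0.968, -0.25, -0.004], [-0.25, -0.968, 0.002], [-0.004, -0.001, -1.0]]
wrist_force: [0.2, -0.1, -0.9]
gripper_width: 0.386
gripper_force: 29.8
```

{"api": "apply_moves", "payload": {
  "moves": [
    [[0,0,0],0],
    [[0,0,0],0],
    [[0,0,0],0],
    [[0,0,0],0],
    [[0,0,0],0]
  ]
}}

```text
time_s: 22.77
tcp_pos: [0.4659, -0.3498, 0.0277]
ee_rot: [[0.968, -0.25, 0.002], [-0.25, -0.968, -0.001], [0.002, 0.0, -1.0]]
wrist_force: [0.3, -0.6, -0.3]
gripper_width: 0.395
gripper_force: 29.8
```

Run:
```python
from fit import *
go(.4655,-.3485,.0137,-14.4)
ps=imaging.capture("scene");cv2.imwrite("pics/s8.png",cv2.resize(ps["frame"][140:240,60:180],(720,600)))
```

```text
t 22.77 pos [ 0.4659 -0.3498  0.0277] yaw -14.50 turn -0.10 shift [-0.0007 -0.0012  0.014 ] w 0.395 F [ 0.3 -0.6 -0.3]
```

View pics/s8.png

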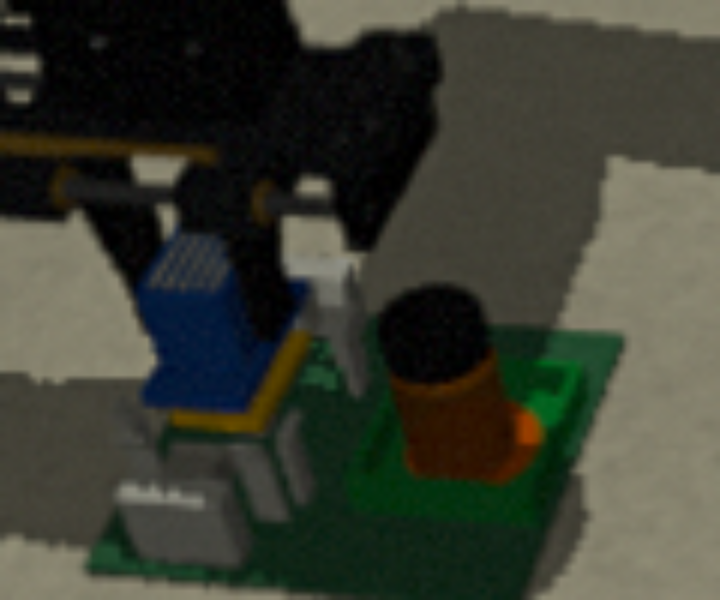

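The cassette hangs just above the pad, between the guides. I'll lower it slowly and watch the forces.

{"api": "apply_moves", "payload": {
  "moves": [
    [[0.001,-0.001,0.002],0],
    [[0,0,0.002],0],
    [[0,0,0.002],0],
    [[0,0,0.002],0],
    [[0,0,0],0]
  ]
}}

```text
time_s: 23.23
tcp_pos: [0.466, -0.3486, 0.0179]
ee_rot: [[0.968, -0.251, -0.001], [-0.251, -0.968, 0.001], [-0.001, -0.0, -1.0]]
wrist_force: [-0.9, 0.2, -0.6]
gripper_width: 0.386
gripper_force: 29.8
```

{"api": "apply_moves", "payload": {
  "moves": [
    [[0,0,0.002],0],
    [[0,0,0.002],0],
    [[0,0,0.002],0],
    [[0,0,0],0],
    [[0,0,0],0]
  ]
}}

```text
time_s: 23.65
tcp_pos: [0.4665, -0.3489, 0.0128]
ee_rot: [[0.968, -0.25, -0.0], [-0.25, -0.968, -0.0], [-0.0, 0.0, -1.0]]
wrist_force: [-1.3, 0.2, 1.7]
gripper_width: 0.389
gripper_force: 29.8
```

{"api": "apply_moves", "payload": {
  "moves": [
    [[0,0,0.002],0],
    [[0,0,0.002],0],
    [[0,0,0.002],0],
    [[0,0,0.002],0],
    [[0,0,0],0]
  ]
}}

```text
time_s: 24.07
tcp_pos: [0.4668, -0.3491, 0.005]
ee_rot: [[0.968, -0.25, 0.001], [-0.25, -0.968, -0.001], [0.001, 0.0, -1.0]]
wrist_force: [-1.5, 0.8, 4.3]
gripper_width: 0.387
gripper_force: 29.8
```

{"api": "apply_moves", "payload": {
  "moves": [
    [[0,0,0.002],0],
    [[0,0,0.002],0],
    [[0,0,0.002],0],
    [[0,0,0.002],0],
    [[0,0,0],0]
  ]
}}

```text
time_s: 24.48
tcp_pos: [0.4672, -0.3494, -0.0028]
ee_rot: [[0.968, -0.25, 0.002], [-0.25, -0.968, -0.001], [0.002, 0.001, -1.0]]
wrist_force: [-0.1, -1.2, 4.4]
gripper_width: 0.391
gripper_force: 29.8
```

{"api": "apply_moves", "payload": {
  "moves": [
    [[0,0,0.002],0],
    [[0,0,0.002],0],
    [[0,0,0.001],0],
    [[0,0,0],0],
    [[0,0,0],0]
  ]
}}

```text
time_s: 24.9
tcp_pos: [0.4672, -0.3494, -0.0083]
ee_rot: [[0.968, -0.25, 0.001], [-0.25, -0.968, -0.001], [0.001, 0.001, -1.0]]
wrist_force: [1.2, -2.0, 2.0]
gripper_width: 0.388
gripper_force: 29.8
```

{"api": "apply_moves", "payload": {
  "moves": [
    [[0,0,0.002],0],
    [[0,0,0.001],0],
    [[0,0,0.001],0],
    [[0,0,0],0],
    [[0,0,0],0]
  ]
}}

```text
time_s: 25.32
tcp_pos: [0.4671, -0.3492, -0.012]
ee_rot: [[0.968, -0.25, 0.001], [-0.25, -0.968, -0.001], [0.001, 0.0, -1.0]]
wrist_force: [0.5, -2.6, 5.3]
gripper_width: 0.388
gripper_force: 29.8
```

{"api": "apply_moves", "payload": {
  "moves": [
    [[0,0,0.001],0],
    [[0,0,0.001],0],
    [[0,0,0],0],
    [[0,0,0],0],
    [[0,0,0],0]
  ]
}}

```text
time_s: 25.73
tcp_pos: [0.4671, -0.3492, -0.0133]
ee_rot: [[0.968, -0.25, 0.001], [-0.25, -0.968, -0.001], [0.002, 0.001, -1.0]]
wrist_force: [1.0, -2.0, 8.0]
gripper_width: 0.385
gripper_force: 29.8
```

{"api": "apply_moves", "payload": {
  "moves": [
    [[0,0,0.001],0],
    [[0,0,0],0],
    [[0,0,0],0],
    [[0,0,0],0],
    [[0,0,0],0]
  ]
}}

```text
time_s: 26.15
tcp_pos: [0.4672, -0.3493, -0.0134]
ee_rot: [[0.968, -0.25, 0.001], [-0.25, -0.968, -0.001], [0.002, 0.001, -1.0]]
wrist_force: [-0.7, -0.2, 13.2]
gripper_width: 0.39
gripper_force: 29.8
```

At the hard stop. I'll hold, then lift 3 to 4 mm and see whether the latches resist before releasing.

{"api": "apply_moves", "payload": {
  "moves": [
    [[0,0,0],0],
    [[0,0,0],0],
    [[0,0,0],0],
    [[0,0,0],0],
    [[0,0,0],0]
  ]
}}

```text
time_s: 26.57
tcp_pos: [0.4672, -0.3493, -0.0134]
ee_rot: [[0.968, -0.25, 0.001], [-0.25, -0.968, -0.001], [0.002, 0.001, -1.0]]
wrist_force: [-1.4, -0.6, 13.9]
gripper_width: 0.389
gripper_force: 29.8
```

{"api": "apply_moves", "payload": {
  "moves": [
    [[0,0,-0.001],0],
    [[0,0,-0.002],0],
    [[0,0,-0.001],0],
    [[0,0,0],0],
    [[0,0,0],0]
  ]
}}

```text
time_s: 26.98
tcp_pos: [0.467, -0.349, -0.0112]
ee_rot: [[0.968, -0.25, 0.001], [-0.25, -0.968, -0.0], [0.001, 0.0, -1.0]]
wrist_force: [0.6, -2.4, 5.3]
gripper_width: 0.389
gripper_force: 29.8
```

{"api": "apply_moves", "payload": {
  "moves": [
    [[0,0,-0.001],0],
    [[0,0,-0.001],0],
    [[0,0,0],0],
    [[0,0,0],0],
    [[0,0,0],0]
  ]
}}

```text
time_s: 27.4
tcp_pos: [0.4666, -0.3487, -0.0102]
ee_rot: [[0.968, -0.251, 0.0], [-0.251, -0.968, 0.0], [-0.0, -0.0, -1.0]]
wrist_force: [5.0, -3.4, -3.2]
gripper_width: 0.39
gripper_force: 29.8
```

Both latches hold: it stops at -0.0102 with the tool being pulled down. Releasing.

{"api": "apply_moves", "payload": {
  "moves": [
    [[0,0,0.001],0],
    [[0,0,0],0],
    [[0,0,0],0],
    [[0,0,0],0],
    [[0,0,0],0]
  ],
  "hand": 0.055
}}

```text
time_s: 27.82
tcp_pos: [0.4656, -0.3484, -0.0106]
ee_rot: [[0.968, -0.251, -0.002], [-0.251, -0.968, 0.001], [-0.002, -0.0, -1.0]]
wrist_force: [-0.6, -0.4, 0.9]
gripper_width: 0.611
gripper_force: 0.0
```

{"api": "apply_moves", "payload": {
  "moves": [
    [[0,0,0],0],
    [[0,0,-0.01],0],
    [[0,0,-0.025],0],
    [[0,0,-0.03],0],
    [[0,0,-0.02],0]
  ]
}}

```text
time_s: 28.23
tcp_pos: [0.4674, -0.3495, 0.0779]
ee_rot: [[0.968, -0.25, 0.002], [-0.25, -0.968, -0.002], [0.003, 0.001, -1.0]]
wrist_force: [1.2, -0.3, 1.0]
gripper_width: 0.63
gripper_force: 0.0
```

{"api": "apply_moves", "payload": {
  "moves": [
    [[0,0,-0.01],0],
    [[0,-0.015,-0.01],0],
    [[0,-0.03,0],0],
    [[0,-0.03,0],0],
    [[0,-0.03,0],0]
  ],
  "hand": 0.07
}}

```text
time_s: 28.65
tcp_pos: [0.4924, -0.2462, 0.0947]
ee_rot: [[0.968, -0.252, -0.0], [-0.252, -0.968, 0.0], [-0.0, -0.0, -1.0]]
wrist_force: [1.6, -1.1, -0.4]
gripper_width: 0.795
gripper_force: 0.0
```

Run:
```python
from fit import *
ps=imaging.capture("scene");cv2.imwrite("pics/s9.png",cv2.resize(ps["frame"][140:260,60:360],(800,320)))
p2=imaging.capture("top")
def F(t,g,z=0):
    print(t,[fit([(p,m)],M[t],g,t=="cassette",z) for p in(ps,p2) for m in [mask(p,t,g[:2],.03+z)] if m is not None])
F("red_jar",(.4494,.0848,0));F("cassette",(.466,-.349,-.25),.015)
go(.4494,.0848,.09,-14.5)
```

```text
red_jar [(array([0.4493, 0.0831, 0.    ]), np.float64(0.062)), (array([0.4508, 0.0854, 0.    ]), np.float64(0.055))]
cassette [(array([  0.4655,  -0.3502, -12.5321]), np.float64(0.259)), (array([  0.4512,  -0.3369, -14.4713]), np.float64(0.843))]
t 28.95 pos [ 0.4924 -0.2476  0.0945] yaw -14.53 turn -0.03 shift [-0.1249 -0.311   0.0045] w 0.798 F [ 0.9 -0.5 -0.4]
```

View pics/s9.png

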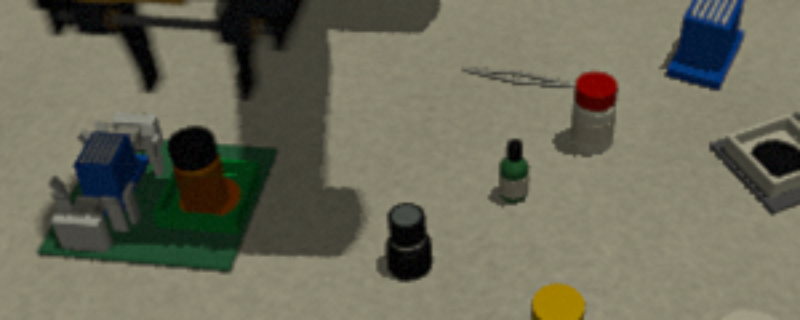

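The cassette sits latched low in the dock at (105,165), and the amber jar is in its cell. Next is the red jar.

{"api": "apply_moves", "payload": {
  "moves": [
    [[-0.006,-0.0155,0],0],
    [[-0.011,-0.028,0],0],
    [[-0.013,-0.033,0],0],
    [[-0.014,-0.034,0],0],
    [[-0.014,-0.034,0],0]
  ]
}}

```text
time_s: 29.37
tcp_pos: [0.4723, -0.0927, 0.0945]
ee_rot: [[0.967, -0.253, -0.0], [-0.253, -0.967, -0.0], [-0.0, 0.0, -1.0]]
wrist_force: [0.5, 1.0, 1.2]
gripper_width: 0.803
gripper_force: 0.0
```

{"api": "apply_moves", "payload": {
  "moves": [
    [[-0.014,-0.034,0],0],
    [[-0.014,-0.034,0],0],
    [[-0.013,-0.033,0],0],
    [[-0.012,-0.03,0],0],
    [[-0.008,-0.022,0],0]
  ]
}}

```text
time_s: 29.78
tcp_pos: [0.4518, 0.0719, 0.0948]
ee_rot: [[0.968, -0.251, 0.0], [-0.251, -0.968, 0.0], [0.0, -0.0, -1.0]]
wrist_force: [-0.2, -0.3, -0.6]
gripper_width: 0.807
gripper_force: 0.0
```

{"api": "apply_moves", "payload": {
  "moves": [
    [[-0.004,-0.01,0],0],
    [[-0.001,-0.0035,0],0],
    [[0,0,0],0],
    [[0,0,0],0],
    [[0,0,0],0]
  ]
}}

```text
time_s: 30.2
tcp_pos: [0.4506, 0.0837, 0.0945]
ee_rot: [[0.968, -0.252, -0.001], [-0.252, -0.968, -0.0], [-0.0, 0.0, -1.0]]
wrist_force: [0.5, 0.3, 0.6]
gripper_width: 0.802
gripper_force: 0.0
```

Run:
```python
from h import *
go(.450,.0845,.001)
```

```text
t 30.20 pos [0.4506 0.0837 0.0945] yaw -14.62 turn 0.00 shift [-0.0008 -0.0006  0.0935] w 0.802 F [0.5 0.3 0.6]
```

{"api": "apply_moves", "payload": {
  "moves": [
    [[-0.0008,0,0.015],0],
    [[0,0,0.025],0],
    [[0,0,0.025],0],
    [[0,0,0.017],0],
    [[0,0,0.008],0]
  ]
}}

```text
time_s: 30.62
tcp_pos: [0.4484, 0.0832, 0.0025]
ee_rot: [[0.968, -0.253, -0.004], [-0.253, -0.968, -0.002], [-0.003, 0.003, -1.0]]
wrist_force: [0.5, 0.2, -0.2]
gripper_width: 0.803
gripper_force: 0.0
```

{"api": "apply_moves", "payload": {
  "moves": [
    [[0,0,0.003],0],
    [[0,0,0],0],
    [[0,0,0],0]
  ]
}}

```text
time_s: 30.87
tcp_pos: [0.4507, 0.0852, 0.0024]
ee_rot: [[0.968, -0.251, 0.001], [-0.251, -0.968, 0.001], [0.001, -0.001, -1.0]]
wrist_force: [-0.2, -0.8, 0.3]
gripper_width: 0.805
gripper_force: 0.0
```

{"api": "apply_moves", "payload": {
  "moves": [
    [[0,0,0],0],
    [[0,0,0],0],
    [[0,0,0],0],
    [[0,0,0],0],
    [[0,0,0],0]
  ],
  "hand": 0.0
}}

```text
time_s: 31.28
tcp_pos: [0.45, 0.0853, 0.002]
ee_rot: [[0.968, -0.25, 0.001], [-0.25, -0.968, 0.0], [0.001, -0.001, -1.0]]
wrist_force: [0.8, 0.1, 0.2]
gripper_width: 0.51
gripper_force: 0.0
```

{"api": "apply_moves", "payload": {
  "moves": [
    [[0,0,0],0],
    [[0,0,0],0],
    [[0,0,0],0],
    [[0,0,0],0],
    [[0,0,0],0]
  ]
}}

```text
time_s: 31.7
tcp_pos: [0.4499, 0.0851, 0.0018]
ee_rot: [[0.968, -0.25, 0.0], [-0.25, -0.968, -0.0], [0.0, 0.0, -1.0]]
wrist_force: [-0.1, 0.0, 1.8]
gripper_width: 0.445
gripper_force: 30.0
```

Run:
```python
from h import *
go(.483,.328,.1)
print(r.sense()["gripper_force"])
```

```text
t 31.70 pos [0.4499 0.0851 0.0018] yaw -14.50 turn 0.00 shift [-0.0288 -0.2434 -0.0982] w 0.445 F [-0.1  0.   1.8]
29.950652538869917
```

{"api": "apply_moves", "payload": {
  "moves": [
    [[0,0,-0.012],0],
    [[0,0,-0.025],0],
    [[0,0,-0.03],0],
    [[0,0,-0.02],0],
    [[0,0,-0.011],0]
  ]
}}

```text
time_s: 32.12
tcp_pos: [0.4511, 0.0858, 0.1021]
ee_rot: [[0.968, -0.25, 0.004], [-0.25, -0.968, 0.002], [0.003, -0.003, -1.0]]
wrist_force: [-0.0, 0.2, -0.6]
gripper_width: 0.442
gripper_force: 29.9
```

{"api": "apply_moves", "payload": {
  "moves": [
    [[-0.0015,-0.013,0],0],
    [[-0.003,-0.026,0],0],
    [[-0.004,-0.032,0],0],
    [[-0.004,-0.034,0],0],
    [[-0.004,-0.034,0],0]
  ]
}}

```text
time_s: 32.53
tcp_pos: [0.468, 0.2254, 0.0985]
ee_rot: [[0.968, -0.251, -0.001], [-0.251, -0.968, -0.001], [-0.001, 0.001, -1.0]]
wrist_force: [0.3, 0.6, -0.8]
gripper_width: 0.442
gripper_force: 29.9
```

{"api": "apply_moves", "payload": {
  "moves": [
    [[-0.004,-0.034,0],0],
    [[-0.004,-0.032,0],0],
    [[-0.003,-0.023,0],0],
    [[-0.0013,-0.0114,0],0],
    [[0,-0.004,0],0]
  ]
}}

```text
time_s: 32.95
tcp_pos: [0.4823, 0.3299, 0.0979]
ee_rot: [[0.969, -0.249, -0.002], [-0.249, -0.969, -0.001], [-0.001, 0.002, -1.0]]
wrist_force: [-0.5, -1.0, -0.9]
gripper_width: 0.446
gripper_force: 29.9
```

{"api": "apply_moves", "payload": {
  "moves": [
    [[0,0,0],0],
    [[0,0,0],0],
    [[0,0,0],0],
    [[0,0,0],0],
    [[0,0,0],0]
  ]
}}

```text
time_s: 33.37
tcp_pos: [0.483, 0.3271, 0.0999]
ee_rot: [[0.968, -0.252, 0.0], [-0.252, -0.968, 0.0], [0.0, -0.0, -1.0]]
wrist_force: [-0.2, -0.5, -0.5]
gripper_width: 0.444
gripper_force: 29.9
```

Run:
```python
from h import *
go(.483,.328,.0125)
```

```text
t 33.37 pos [0.483  0.3271 0.0999] yaw -14.57 turn 0.00 shift [-0.0002 -0.0009  0.0874] w 0.444 F [-0.2 -0.5 -0.5]
```

{"api": "apply_moves", "payload": {
  "moves": [
    [[0,0,0.015],0],
    [[0,0,0.025],0],
    [[0,0,0.024],0],
    [[0,0,0.013],0],
    [[0,0,0.006],0]
  ]
}}

```text
time_s: 33.78
tcp_pos: [0.4818, 0.3262, 0.0145]
ee_rot: [[0.968, -0.252, -0.003], [-0.252, -0.968, -0.003], [-0.002, 0.004, -1.0]]
wrist_force: [0.8, -0.2, -0.5]
gripper_width: 0.449
gripper_force: 29.9
```

{"api": "apply_moves", "payload": {
  "moves": [
    [[0,0,0.003],0],
    [[0,0,0.0015],0],
    [[0,0,0],0],
    [[0,0,0],0],
    [[0,0,0],0]
  ]
}}

```text
time_s: 34.2
tcp_pos: [0.4835, 0.3285, 0.0132]
ee_rot: [[0.968, -0.25, 0.001], [-0.25, -0.968, 0.002], [0.001, -0.002, -1.0]]
wrist_force: [0.2, -0.3, -1.2]
gripper_width: 0.445
gripper_force: 29.9
```

{"api": "apply_moves", "payload": {
  "moves": [
    [[0,0,0.001],0],
    [[0,0,0],0],
    [[0,0,0],0]
  ]
}}

```text
time_s: 34.45
tcp_pos: [0.4834, 0.3284, 0.0118]
ee_rot: [[0.968, -0.25, 0.001], [-0.25, -0.968, 0.001], [0.001, -0.001, -1.0]]
wrist_force: [0.5, -0.8, 2.3]
gripper_width: 0.442
gripper_force: 29.9
```

{"api": "apply_moves", "payload": {
  "moves": [
    [[0,0,0],0],
    [[0,0,0],0],
    [[0,0,0],0],
    [[0,0,0],0],
    [[0,0,0],0]
  ],
  "hand": 0.065
}}

```text
time_s: 34.87
tcp_pos: [0.4828, 0.3279, 0.011]
ee_rot: [[0.968, -0.25, -0.0], [-0.25, -0.968, -0.0], [-0.0, 0.0, -1.0]]
wrist_force: [-0.6, 0.4, 0.6]
gripper_width: 0.706
gripper_force: 0.0
```

{"api": "apply_moves", "payload": {
  "moves": [
    [[0,0,-0.01],0],
    [[0,0,-0.025],0],
    [[0,0,-0.03],0],
    [[0,0,-0.02],0],
    [[0,0,-0.008],0]
  ]
}}

```text
time_s: 35.28
tcp_pos: [0.4847, 0.3296, 0.1087]
ee_rot: [[0.968, -0.25, 0.006], [-0.25, -0.968, 0.005], [0.004, -0.006, -1.0]]
wrist_force: [0.9, 0.1, -0.0]
gripper_width: 0.746
gripper_force: 0.0
```

{"api": "apply_moves", "payload": {
  "moves": [
    [[0.006,0.012,0],0],
    [[0.012,0.024,0],0],
    [[0.0155,0.03,0],0],
    [[0.016,0.031,0],0],
    [[0.016,0.031,0],0]
  ]
}}

```text
time_s: 35.7
tcp_pos: [0.5132, 0.1852, 0.1028]
ee_rot: [[0.968, -0.25, -0.003], [-0.25, -0.968, -0.001], [-0.002, 0.002, -1.0]]
wrist_force: [1.2, -0.4, -0.7]
gripper_width: 0.748
gripper_force: 0.0
```

{"api": "apply_moves", "payload": {
  "moves": [
    [[0.016,0.031,0],0],
    [[0.016,0.031,0],0],
    [[0.016,0.031,0],0],
    [[0.016,0.031,0],0],
    [[0.016,0.031,0],0]
  ]
}}

```text
time_s: 36.12
tcp_pos: [0.5516, 0.015, 0.1029]
ee_rot: [[0.968, -0.251, -0.003], [-0.251, -0.968, -0.001], [-0.003, 0.001, -1.0]]
wrist_force: [1.1, 0.8, 0.6]
gripper_width: 0.744
gripper_force: 0.0
```

{"api": "apply_moves", "payload": {
  "moves": [
    [[0.016,0.031,0],0],
    [[0.0155,0.03,0],0],
    [[0.0125,0.0246,0],0],
    [[0.008,0.015,0],0],
    [[0.0028,0.005,0],0]
  ]
}}

```text
time_s: 36.53
tcp_pos: [0.5782, -0.1015, 0.1025]
ee_rot: [[0.967, -0.254, -0.003], [-0.254, -0.967, -0.0], [-0.003, 0.001, -1.0]]
wrist_force: [0.4, 0.5, -0.1]
gripper_width: 0.75
gripper_force: 0.0
```

{"api": "apply_moves", "payload": {
  "moves": [
    [[0,0,0],0],
    [[0,0,0],0],
    [[0,0,0],0],
    [[0,0,0],0],
    [[0,0,0],0]
  ]
}}

```text
time_s: 36.95
tcp_pos: [0.5794, -0.0974, 0.1042]
ee_rot: [[0.969, -0.249, -0.0], [-0.249, -0.969, 0.0], [-0.0, -0.0, -1.0]]
wrist_force: [-0.7, 0.4, -0.3]
gripper_width: 0.749
gripper_force: 0.0
```

Run:
```python
from fit import *
ps=imaging.capture("scene");p2=imaging.capture("top")
def F(t,g,z=0):
    print(t,[fit([(p,m)],M[t],g,False,z) for p in(ps,p2) for m in [mask(p,t,g[:2],.03+z)] if m is not None])
F("red_jar",(.483,.328,0),.01);F("eyepiece",(.58,-.098,0));F("yellow_jar",(.692,.003,0))
go(.580,-.098,-.0085)
```

```text
red_jar [(array([0.4828, 0.3288, 0.    ]), np.float64(0.096))]
eyepiece [(array([ 0.5798, -0.0998,  0.    ]), np.float64(0.052)), (array([ 0.5729, -0.0976,  0.    ]), np.float64(0.492))]
yellow_jar [(array([0.6925, 0.0009, 0.    ]), np.float64(0.106))]
t 37.35 pos [ 0.5796 -0.0983  0.1042] yaw -14.50 turn 0.00 shift [ 0.0003 -0.0004  0.1127] w 0.746 F [ 0.1 -0.4 -0. ]
```

{"api": "apply_moves", "payload": {
  "moves": [
    [[0,0,0.016],0],
    [[0,0,0.03],0],
    [[0,0,0.03],0],
    [[0,0,0.02],0],
    [[0,0,0.01],0]
  ]
}}

```text
time_s: 37.77
tcp_pos: [0.5773, -0.0985, -0.0049]
ee_rot: [[0.968, -0.251, -0.005], [-0.251, -0.968, -0.0], [-0.005, 0.001, -1.0]]
wrist_force: [-0.3, 1.0, 0.0]
gripper_width: 0.747
gripper_force: 0.0
```

{"api": "apply_moves", "payload": {
  "moves": [
    [[0,0,0.005],0],
    [[0,0,0.001],0],
    [[0,0,0],0],
    [[0,0,0],0]
  ]
}}

```text
time_s: 38.1
tcp_pos: [0.5808, -0.0983, -0.0064]
ee_rot: [[0.968, -0.25, 0.003], [-0.25, -0.968, 0.0], [0.003, -0.001, -1.0]]
wrist_force: [0.1, -0.2, 0.0]
gripper_width: 0.744
gripper_force: 0.0
```

{"api": "apply_moves", "payload": {
  "moves": [
    [[0,0,0],0],
    [[0,0,0],0],
    [[0,0,0],0],
    [[0,0,0],0],
    [[0,0,0],0]
  ],
  "hand": 0.0
}}

```text
time_s: 38.52
tcp_pos: [0.5796, -0.0984, -0.0076]
ee_rot: [[0.968, -0.25, 0.0], [-0.25, -0.968, 0.0], [0.0, -0.0, -1.0]]
wrist_force: [0.1, 0.1, 0.5]
gripper_width: 0.457
gripper_force: 0.0
```

{"api": "apply_moves", "payload": {
  "moves": [
    [[0,0,0],0],
    [[0,0,0],0],
    [[0,0,0],0],
    [[0,0,0],0],
    [[0,0,0],0]
  ]
}}

```text
time_s: 38.93
tcp_pos: [0.5795, -0.0984, -0.0078]
ee_rot: [[0.968, -0.25, -0.0], [-0.25, -0.968, -0.0], [0.0, 0.0, -1.0]]
wrist_force: [-0.4, -0.6, 0.2]
gripper_width: 0.326
gripper_force: 30.0
```

Run:
```python
from h import *
go(.507,.2493,.1)
print(r.sense()["gripper_force"])
```

```text
t 38.93 pos [ 0.5795 -0.0984 -0.0078] yaw -14.50 turn 0.00 shift [-0.1573 -0.3185 -0.1078] w 0.326 F [-0.4 -0.6  0.2]
29.999702204950154
```

{"api": "apply_moves", "payload": {
  "moves": [
    [[0,0,-0.012],0],
    [[0,0,-0.028],0],
    [[0,0,-0.033],0],
    [[0,0,-0.025],0],
    [[0,0,-0.01],0]
  ]
}}

```text
time_s: 39.35
tcp_pos: [0.5818, -0.0984, 0.1039]
ee_rot: [[0.968, -0.25, 0.007], [-0.25, -0.968, -0.0], [0.006, -0.002, -1.0]]
wrist_force: [0.4, -0.6, -1.5]
gripper_width: 0.326
gripper_force: 30.0
```

{"api": "apply_moves", "payload": {
  "moves": [
    [[-0.006,-0.012,0],0],
    [[-0.012,-0.024,0],0],
    [[-0.0155,-0.031,0],0],
    [[-0.016,-0.033,0],0],
    [[-0.016,-0.033,0],0]
  ]
}}

```text
time_s: 39.77
tcp_pos: [0.5471, 0.048, 0.0979]
ee_rot: [[0.968, -0.252, -0.004], [-0.252, -0.968, -0.001], [-0.004, 0.002, -1.0]]
wrist_force: [0.7, 0.5, -1.4]
gripper_width: 0.33
gripper_force: 30.0
```

{"api": "apply_moves", "payload": {
  "moves": [
    [[-0.016,-0.033,0],0],
    [[-0.016,-0.033,0],0],
    [[-0.016,-0.033,0],0],
    [[-0.0155,-0.031,0],0],
    [[-0.0125,-0.025,0],0]
  ]
}}

```text
time_s: 40.18
tcp_pos: [0.5122, 0.218, 0.0979]
ee_rot: [[0.968, -0.249, -0.003], [-0.249, -0.968, -0.001], [-0.003, 0.002, -1.0]]
wrist_force: [0.3, -0.4, -2.0]
gripper_width: 0.331
gripper_force: 30.0
```

{"api": "apply_moves", "payload": {
  "moves": [
    [[-0.009,-0.018,0],0],
    [[-0.0053,-0.0095,0],0],
    [[-0.0015,-0.003,0],0],
    [[0,0,0],0],
    [[0,0,0],0]
  ]
}}

```text
time_s: 40.6
tcp_pos: [0.5065, 0.2483, 0.0994]
ee_rot: [[0.968, -0.251, -0.002], [-0.251, -0.968, -0.001], [-0.001, 0.002, -1.0]]
wrist_force: [0.3, 0.1, -1.5]
gripper_width: 0.331
gripper_force: 30.0
```

Run:
```python
from fit import *
p=imaging.capture("scene");t=r.sense()["tcp_pos"]
for o in models.cut_out(p,"eyepiece")[:2]: print(o["confidence"],o["extent"],fit([(p,o["region"].astype(np.float32))],M["eyepiece"],(t[0],t[1],0),False,t[2]+.0078))
go(.507,.2493,.0027)
cv2.imwrite("pics/s10.png",cv2.resize(p["frame"][110:250,280:440],(686,600)))
```

```text
t 40.70 pos [0.507  0.2481 0.0999] yaw -14.60 turn 0.00 shift [-0.0003 -0.0012  0.0972] w 0.327 F [ 1.  -0.3 -0.8]
```

View pics/s10.png

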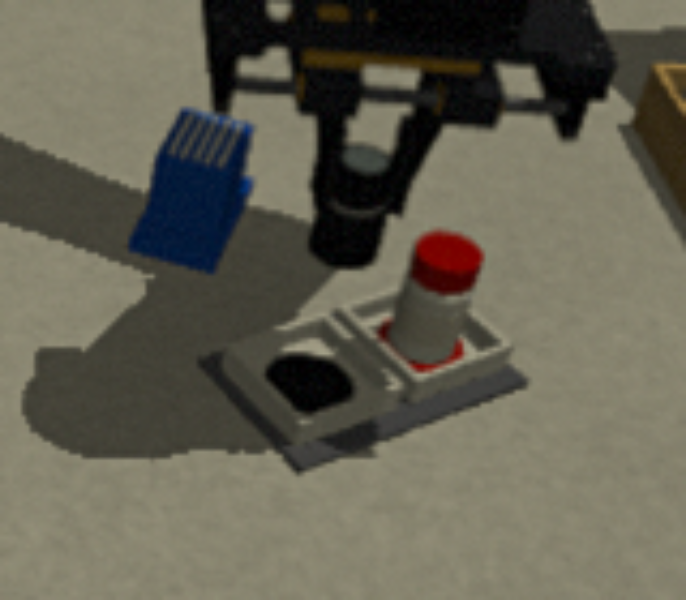

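The eyepiece is held upright at (345,210), above and behind the black disc at (312,382). The red jar stands in its cell.

{"api": "apply_moves", "payload": {
  "moves": [
    [[0,-0.001,0.015],0],
    [[0,0,0.027],0],
    [[0,0,0.027],0],
    [[0,0,0.015],0],
    [[0,0,0.008],0]
  ]
}}

```text
time_s: 41.12
tcp_pos: [0.5061, 0.248, 0.0058]
ee_rot: [[0.968, -0.253, -0.004], [-0.253, -0.968, -0.003], [-0.003, 0.004, -1.0]]
wrist_force: [-0.4, -0.4, -1.5]
gripper_width: 0.329
gripper_force: 30.0
```

{"api": "apply_moves", "payload": {
  "moves": [
    [[0,0,0.003],0],
    [[0,0,0.002],0],
    [[0,0,0],0],
    [[0,0,0],0],
    [[0,0,0],0]
  ]
}}

```text
time_s: 41.53
tcp_pos: [0.508, 0.2509, 0.0043]
ee_rot: [[0.968, -0.25, 0.002], [-0.25, -0.968, 0.002], [0.001, -0.002, -1.0]]
wrist_force: [0.0, -0.2, -2.2]
gripper_width: 0.33
gripper_force: 30.0
```

{"api": "apply_moves", "payload": {
  "moves": [
    [[0,0,0.001],0],
    [[0,0,0],0],
    [[0,0,0],0]
  ]
}}

```text
time_s: 41.78
tcp_pos: [0.5073, 0.2505, 0.0024]
ee_rot: [[0.968, -0.25, 0.0], [-0.25, -0.968, 0.0], [0.0, -0.0, -1.0]]
wrist_force: [-1.2, 0.3, -2.6]
gripper_width: 0.329
gripper_force: 30.0
```

{"api": "apply_moves", "payload": {
  "moves": [
    [[0,0,0.001],0],
    [[0,0,0],0],
    [[0,0,0],0],
    [[0,0,0],0]
  ]
}}

```text
time_s: 42.12
tcp_pos: [0.5075, 0.2505, 0.0022]
ee_rot: [[0.968, -0.25, 0.001], [-0.25, -0.968, 0.0], [0.001, -0.0, -1.0]]
wrist_force: [-2.0, -1.6, 5.5]
gripper_width: 0.33
gripper_force: 30.0
```

{"api": "apply_moves", "payload": {
  "moves": [
    [[0,0,0],0],
    [[0,0,0],0],
    [[0,0,0],0],
    [[0,0,0],0],
    [[0,0,0],0]
  ],
  "hand": 0.055
}}

```text
time_s: 42.53
tcp_pos: [0.5073, 0.2503, 0.0009]
ee_rot: [[0.968, -0.25, -0.0], [-0.25, -0.968, -0.0], [-0.0, 0.0, -1.0]]
wrist_force: [0.6, 0.9, -0.5]
gripper_width: 0.594
gripper_force: 0.0
```

{"api": "apply_moves", "payload": {
  "moves": [
    [[0,0,0],0],
    [[0,0,-0.01],0],
    [[0,0,-0.025],0],
    [[0,0,-0.03],0],
    [[0,0,-0.02],0]
  ]
}}

```text
time_s: 42.95
tcp_pos: [0.5083, 0.2509, 0.0893]
ee_rot: [[0.968, -0.25, 0.003], [-0.25, -0.968, 0.001], [0.002, -0.002, -1.0]]
wrist_force: [0.7, 0.9, 0.5]
gripper_width: 0.629
gripper_force: 0.0
```

{"api": "apply_moves", "payload": {
  "moves": [
    [[0,0,-0.015],0],
    [[-0.03,0,-0.01],0],
    [[-0.03,0,0],0],
    [[-0.02,0,0],0],
    [[0,0,0],0]
  ]
}}

```text
time_s: 43.37
tcp_pos: [0.4271, 0.2705, 0.1124]
ee_rot: [[0.969, -0.248, -0.0], [-0.248, -0.969, 0.001], [-0.0, -0.001, -1.0]]
wrist_force: [-0.3, -0.5, 0.3]
gripper_width: 0.632
gripper_force: 0.0
```

Run:
```python
from fit import *
p=imaging.capture("scene")
cv2.imwrite("pics/s11.png",cv2.resize(p["frame"][110:260,60:440],(800,316)))
go(.4,.25,.1)
```

```text
t 43.42 pos [0.4287 0.2707 0.1124] yaw -14.36 turn 0.00 shift [-0.0227  0.0272  0.0124] w 0.631 F [ 1.  -0.3 -0.1]
```

View pics/s11.png

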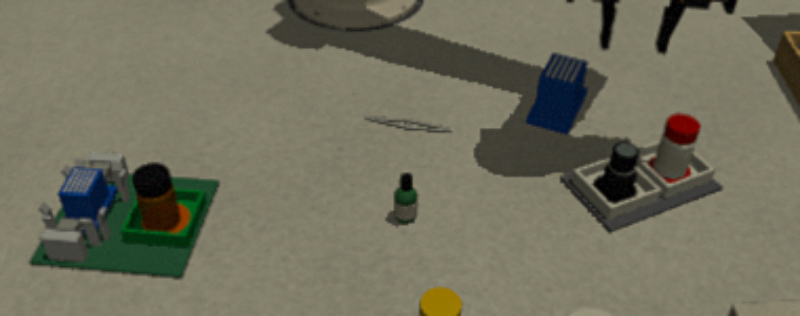

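The picture shows the amber jar (155,195) and latched cassette (85,190) on the green carrier. On the grey carrier are the eyepiece (622,172) and red jar (677,145). The yellow jar (440,300) is where it was, and the robot touches nothing.

```bash
python3 -c "
from station import r
print(r.finish_job())"
```

```text
the job is handed in; nothing more can be done
None
```

I placed all four items in the order asked and handed the job in at about 43 s of the 99 s allowed: the cassette held when I pulled up on it, and the last picture showed the jars and eyepiece standing in their cells and the yellow-lid jar where it was. The verdict was not reported back.

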